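# Lock a wood block in the cam clamp

## Task

Pick up the wooden block and lay it flat and lengthwise in the channel of the cam clamp, then push the clamp's lever handle through its quarter turn, so that the jaw squeezes the block against the end stop. Push until the lever is hard on its stop and lean on it there for about half a second with some 15 to 20 N, never loading the lever with more than 30 N; then leave it closed. Do not disturb the tweezers and the two brushes that lie beside the block.

Things in the scene. Friction and masses are not known exactly. Their poses are not given: they have to be found in the camera images.
- block_center (a point): Centre of the loose plain hardwood block, 40 mm (its own x) by 85 mm (its own y, long) by 34 mm high, about 75 g. It lies on the worktop, its centre 17 mm up; grasp it across its 40 mm width. Axes are the block's own, z up. A grey power supply, 163 mm high, stands close behind it: carry above that.
- cam_clamp: Base of the cam clamp, fixed to the bench: grey plate 12 mm thick, from x = -105 to +50 and y = -120 to +85 mm in its own frame. Origin on the plate's underside at worktop level, x and y along the plate's edges, z up. The block's channel runs along y, centred on x = 0; the end stop is at its +y end, the jaw at its -y end, the lever on its -x side.
- channel_floor (a point): Point on the plate's top face below the centre of the clamped block: x = 0, y = +5, z = 12 mm in the cam_clamp frame. Two rails, inner faces at x = -23 and +23 mm, 8 mm wide, 8 mm high above the plate, run from y = -30 to +40 mm. Lay the block on the plate near y = 0, its centre 29 mm above the origin; it has 10 to 13 mm of lengthwise play while the lever is open.
- end_stop (a point): Middle of the foot of the fixed end stop's face, at x = 0, y = +47.5, z = 12 mm in the cam_clamp frame; the face looks to -y and is 62 mm wide and 26 mm high above the plate. The clamped block touches it, its centre then at y = +5 mm.
- cam_pivot (a point): Point on the lever's upright axis, at x = -70, y = -98 mm in the cam_clamp frame, 74 mm above the worktop. The lever's stop is inside its hub, and the handle was clamped on the hub by hand, not squarely: the handle meets the hard stop anywhere from 12 degrees short of the base's +y to 12 degrees past it, and that must be found by feel. From first touch, a few millimetres more push is too much.
- lever_post (a point): Centre of the round upright black grip post at the lever's outer end: 18 mm diameter, standing free from 52 to 98 mm above the worktop, this point 74 mm above the worktop and 85 mm from the pivot axis. Push it sideways with shut fingers or hook it between open ones. Its axes are the handle's: -x points from the pivot out to the post.
- jaw_front (a point): Middle of the upper front edge of the moving steel jaw, 35.5 mm above the worktop; a sprung rubber pad (36 mm wide, top 34 mm above the worktop) stands 6 mm further to +y. In the cam_clamp frame this point is at y = -56.5 mm with the lever fully open and -40.5 mm with it home on its stop, in proportion to the lever's turn. The pad shoves a loosely laid block up to the end stop.
- clamp_handle: The lever: cam, hub, steel bar 16 mm wide (top 48 mm above the worktop) and post. Origin on the pivot axis, 14 mm above the worktop; -x points along the bar to the post. It closes clockwise seen from above, from about the base's -x (0 to 14 degrees past the open end at the start, itself up to 12 degrees either side of -x) to about its +y. No return spring; steady friction, about 5 N at the post; it stays where left.
- tweezers: Bystander: steel tweezers, 126 x 15 mm, 9 mm high, lying on the worktop. Origin at the underside of the middle, x along the length. Leave alone.
- paint_brush: Bystander: thin dark-handled paint brush, 147 x 9 mm, 9 mm high, lying on the worktop. Origin at the underside of the middle, x along the length. Leave alone.
- brass_brush: Bystander: thin light-handled brush, 132 x 9 mm, 9 mm high, lying on the worktop. Origin at the underside of the middle, x along the length. Leave alone.

How it is judged (in metres and radians):
On the way, in this order (a step that is already met when the one before it is completed fails the run):
1. the block lies flat on the clamp's plate in the channel, between pad and end stop, with the lever still open (turned less than about 34 degrees) (x of block_center in the frame of cam_clamp between -0.005 and 0.005 m and y of block_center in the frame of cam_clamp between -0.008 and 0.008 m and z of block_center in the frame of cam_clamp between 0.026 and 0.032 m and angle between the y axis of block_center and the y axis of cam_clamp, either way round below 0.1 rad and y of jaw_front in the frame of cam_clamp below -0.0505 m), for 0.2 s.
2. the lever is on its stop (jaw within 0.3 mm of its full stroke) and is pressed there with more than 10 N for 0.2 s (y of jaw_front in the frame of cam_clamp above -0.0408 m and contact force between anything else and clamp_handle above 10 N), for 0.2 s.
At the end, for the whole second after the job is handed in: The lever is closed on its stop (jaw within 0.3 mm of its full stroke, about 2 degrees of lever); the block lies flat on the plate in the channel, its centre within 5 mm of the middle line and within 2 mm of where it touches the end stop, within 0.06 rad of the channel's direction (x of block_center in the frame of cam_clamp between -0.005 and 0.005 m and y of block_center in the frame of cam_clamp between 0.003 and 0.007 m and z of block_center in the frame of cam_clamp between 0.026 and 0.032 m and angle between the y axis of block_center and the y axis of cam_clamp, either way round below 0.06 rad and y of jaw_front in the frame of cam_clamp above -0.0408 m).
It fails at once if the lever handle was loaded with more than 30 N (contact force between anything else and clamp_handle above 30 N).
It fails at once if the tweezers was moved by more than 20 mm (distance of tweezers from where it was at the start of the episode above 0.02 m).
It fails at once if the paint brush was moved by more than 20 mm (distance of paint_brush from where it was at the start of the episode above 0.02 m).
It fails at once if the brass brush was moved by more than 20 mm (distance of brass_brush from where it was at the start of the episode above 0.02 m).
It also fails if it takes over 69 s, if anything falls off the work surface, if the arm or the gripper's body presses on something with over 40 N, if the wrist force passes 120 N, or if a joint passes its speed limit or range.

## Robot

A 6-joint arm with a two-finger parallel gripper is mounted at the origin on a cart in front of the work surface, level with it; the furniture and walls round the work are solid. World frame = base frame: x ahead of the robot, y to its left, z up, the work surface at z = 0. Lengths are in m, angles in degrees, forces in N, time in s.
With the tool pointing down it reaches from about 0.35 to 0.875 m from the base axis. Payload 4.2 kg.
Tool frame: the origin (TCP) lies on the centre line of the jaws, within the pads' length; the fingertips stand 19 mm ahead of it and the grasp point (between the pads) is the TCP; x points along the fingers, y is the direction in which the jaws open and shut, and the axes are right-handed (so a half turn about x gives the same grasp; the last joint's range is limited). The gripper opens to 87 mm and grips with 3 to 60 N. Pads are 19 mm wide; open, the fingers measure 117 mm over their backs; the gripper's body (75 mm by 190 mm) begins 51 mm behind the grasp point.
Start: joints at [-52.277, 22.042, 0.453, 0, -68.411, -14.817], TCP at [0.243, -0.576, 0.217] pointing down, gripper open.
Joint ranges: [-179.83, 179.83], [-69.29, 118.12], [-61.27, 80.66], [-181.25, 117.63], [-171.15, -9.14], [-177.46, 177.46]. Speed limits (degrees/s): [159.86, 159.86, 180, 180, 180, 180].

## Interface

Orientations are given as a 3x3 rotation matrix whose columns are the frame's x, y, z axes.
In Python, from station import * gives the robot as it stands.
- The arm moves only by the shell command python3 -m creep 'ROWS'. ROWS is JSON, a list of rows, each a list of 5 numbers: the opening, from 0 (shut) to 1 (fully open), then the shift along the world's x, y, z in mm, then the turn about the world's z in rad. In form: [[jaw, x, y, z, turn], ...]. A call has exactly 8 rows; each row is the pose to reach, as a shift and turn from the pose measured when the call began; what a row does not reach only later rows make up. A row lasts 1/10 s, in which the tool goes at most 50 mm and 8.59 degrees, less where a joint would pass 70% of its speed; a pose out of reach is approached as far as the arm can. A call with a gripper value outside its range is refused whole. The fingers move at their own pace and stop on an object; the grip force is fixed at half the most. Time passes only in rows, so rows that repeat a pose let the fingers close, or fill a call up. It gives the time, the measured TCP pose, the force and the opening at its end, in the units of the state.
- sense(): the state, without advancing time (a new reading comes with each control period).
- capture(name): name is "side" or "top"; returns a dict with "image" (420x560x3 uint8, blue, green, red), "z_map" (420x560 float32, m along the optical axis (not along the pixel's ray), 0 where there is no reading), "mtx" (3x3 intrinsics, pixels), "k1" (the pictures are not rectified: a ray, as slopes to the right and down, at radius r is drawn at 1 + k1 r^2 times it, then the intrinsics apply), "eye" and "attitude" of the camera in the world. Camera axes: x right, y up, looking along -z (the intrinsics and any distortion apply to the point x, -y, -z); pixel columns grow to the right and rows downward; lengths in m; the calibration is good to about 2 mm. A picture is of the moment at which its call begins.
- finish_job(): hands the job in, once; it reports no verdict.
Trained networks look in a picture, given as the dict that the camera call returned (one of the last four; its "shot" number tells which), for a name from the list of things; names that differ only in an ending like _2 or _b are one class to them, and where a whole thing is asked for, a point or a joint stands for the part that bears it (a point fixed in the world has none). Each returns a list of dicts, best first, with "confidence" (0 to 1); they miss things now and then, are a little off and sometimes report something else, mostly with a low value. They report only what shows in the picture. A call takes as long as a camera call.
- look_for(picture, thing): "box" ([left, top, right, bottom] in pixels, round what is visible of it).
- mark_of(picture, thing): "centre" ([column, row] in pixels: a listed point, or the origin of a listed thing).
The state is a dict: "time_s": time; "joints": joint angles; "joint_velocities": joint speeds; "effort": joint torques, N m; "tcp_pos": TCP position; "ee_rot": TCP orientation; "wrist_force": force on the tool from outside, world axes, zero at the start; "moment": the same for the moment, N m; "gripper_width": opening from 0.0 (shut) to 1.0 (fully open).
Only numpy, scipy, OpenCV 4.12 (cv2) and the standard library are available. Lean on these libraries where they do the work, as an engineer would, in place of code of your own. Each camera call takes 0.05 s, during which the arm holds its last target.

## Working session

There is one attempt and no reset: what is moved stays moved. The work goes in short steps, Python scripts to look and compute and a shell command to move; the robot and the scene stay as the last step left them, time stands still between calls to the robot, and variables do not carry over. Pictures are saved under pics/ and viewed, and the job is handed in when it is done.

```bash
mkdir -p pics; ls; cat > h.py <<'E'
from station import *
import numpy as np, cv2, json
def snap(n,f):
    p=capture(n); cv2.imwrite('pics/'+f,p['image']); return p
def ray(p,uv):
    K=np.array(p['mtx']);k=p['k1']
    d=np.array([(uv[0]-K[0,2])/K[0,0],(uv[1]-K[1,2])/K[1,1]])
    s=d.copy()
    for _ in range(30): s=d/(1+k*(s@s))
    return np.array(p['attitude'])@np.array([s[0],-s[1],-1.0])
def at_z(p,uv,z):
    r=ray(p,np.array(uv,float)); e=np.array(p['eye']); return e+r*(z-e[2])/r[2]
def at_depth(p,uv):
    u,v=int(round(uv[0])),int(round(uv[1])); w=p['z_map'][max(0,v-1):v+2,max(0,u-1):u+2]; w=w[w>0]
    return np.array(p['eye'])+ray(p,np.array(uv,float))*np.median(w) if w.size else None
E
python3 - <<'E'
from h import *
s=sense(); print({k:np.round(v,3).tolist() for k,v in s.items()})
T=dict(block_center=.017,cam_clamp=0,channel_floor=.012,end_stop=.012,cam_pivot=.074,lever_post=.074,jaw_front=.0355,clamp_handle=.014,tweezers=0,paint_brush=0,brass_brush=0)
for n in ['top','side']:
    p=snap(n,n+'1.png'); print(n,np.round(p['eye'],3),np.round(p['attitude'],3).tolist(),p['mtx'],p['k1'])
    for t,z in T.items():
        for m in mark_of(p,t)[:2]:
            print(t,np.round(m['centre'],1),round(m['confidence'],2),np.round(at_z(p,m['centre'],z),4))
E
```

```text
pics
{'time_s': 0.0, 'joints': [-52.275, 22.09, 0.38, -0.03, -68.415, -14.814], 'joint_velocities': [-0.051, -0.046, 0.001, -0.111, 0.017, -0.034], 'effort': [0.001, -39.067, 18.741, 4.22, 0.011, -0.0], 'tcp_pos': [0.243, -0.575, 0.216], 'ee_rot': [[-0.001, -0.389, 0.921], [0.002, 0.921, 0.389], [-1.0, 0.002, -0.0]], 'wrist_force': [-0.821, 0.041, -0.501], 'moment': [-0.019, 0.035, -0.046], 'gripper_width': 1.001}
top [ 0.397 -0.041  1.453] [[-0.025, 0.994, -0.11], [-1.0, -0.027, -0.013], [-0.016, 0.11, 0.994]] [[522.02776693   0.         286.20956928]
 [  0.         522.02776693 212.56070205]
 [  0.           0.           1.        ]] -0.08594278599566489
block_center [210.8 256.8] 0.74 [0.4395 0.1886 0.017 ]
block_center [165.6 255.3] 0.29 [0.4465 0.3145 0.017 ]
cam_clamp [371.  196.1] 0.94 [ 0.5985 -0.2614  0.    ]
channel_floor [364.9 195. ] 0.8 [ 0.6004 -0.2427  0.012 ]
end_stop [347.5 194.6] 0.71 [ 0.6028 -0.1942  0.012 ]
cam_pivot [350.9 193.1] 0.43 [ 0.5977 -0.1968  0.074 ]
lever_post [399.9 251.3] 0.75 [ 0.4392 -0.3204  0.074 ]
jaw_front [388.2 193. ] 0.91 [ 0.6009 -0.3037  
[... 610 characters left out ...]
0.59 [ 0.5929 -0.2565  0.    ]
channel_floor [356.4 224.1] 0.56 [ 0.6253 -0.2483  0.012 ]
end_stop [340.8 224.7] 0.79 [ 0.619  -0.2014  0.012 ]
cam_pivot [392.6 227.8] 0.78 [ 0.5178 -0.3391  0.074 ]
cam_pivot [283.3 254.4] 0.26 [ 0.3774 -0.0522  0.074 ]
lever_post [387.1 242.3] 0.59 [ 0.448  -0.3182  0.074 ]
jaw_front [282.1 257.5] 0.73 [ 0.4143 -0.0443  0.0355]
jaw_front [374.2 222.2] 0.52 [ 0.6028 -0.2981  0.0355]
clamp_handle [341.5 223.8] 0.71 [ 0.6211 -0.2034  0.014 ]
clamp_handle [391.  244.2] 0.57 [ 0.5245 -0.3413  0.014 ]
tweezers [281.9 255.2] 0.63 [ 0.471  -0.0369  0.    ]
paint_brush [284.5 257.8] 0.63 [ 0.4596 -0.0454  0.    ]
brass_brush [262.3 253.5] 0.44 [0.4752 0.0192 0.    ]
```

```bash
python3 - <<'E'
import cv2
a=cv2.imread('pics/top1.png');cv2.imwrite('pics/t1c.png',cv2.resize(a[150:310,140:440],None,fx=2.66,fy=2.66,interpolation=cv2.INTER_CUBIC))
a=cv2.imread('pics/side1.png');cv2.imwrite('pics/s1c.png',a)
E
```

```text
(no output)
```

View pics/t1c.png

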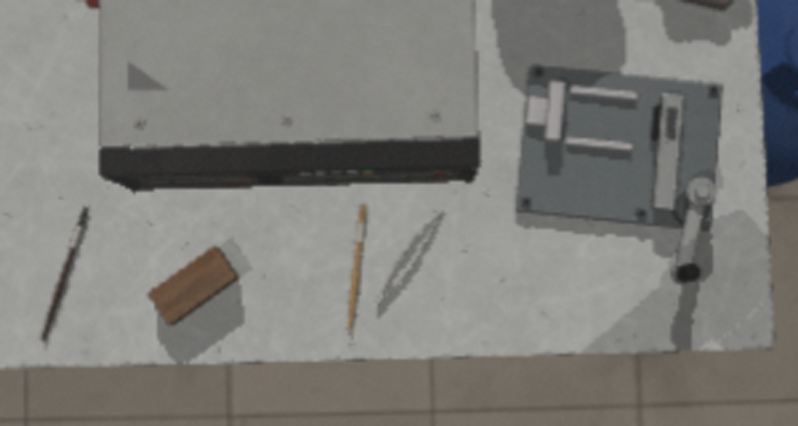

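View pics/s1c.png

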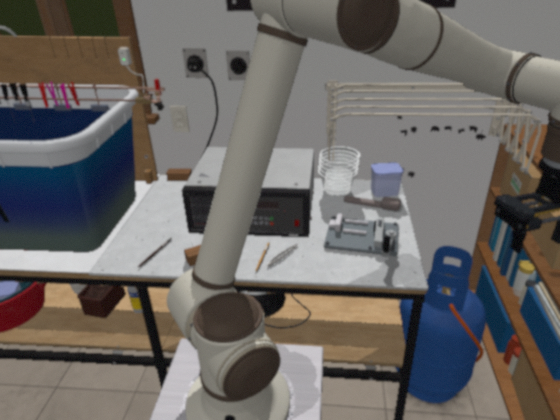

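The top view shows the block at about (212, 257), with its long side tilted. The clamp plate spans about (334–411, 174–235), with the end stop on the left, the lever at (400, 222) and the post at (399, 252). The paint brush is left of the block; the brass brush and tweezers are on its right. Next I'll refine the poses.

```bash
python3 - <<'E'
from h import *
p=snap('top','top2.png'); im=p['image']
hsv=cv2.cvtColor(im,cv2.COLOR_BGR2HSV)
# block
m=((hsv[...,0]<20)&(hsv[...,1]>90)).astype(np.uint8); 
sub=np.zeros_like(m); sub[235:285,185:240]=m[235:285,185:240]
n,l,st,c=cv2.connectedComponentsWithStats(sub); i=1+np.argmax(st[1:,4]); print(st[i],c[i])
cs,_=cv2.findContours((l==i).astype(np.uint8),cv2.RETR_EXTERNAL,cv2.CHAIN_APPROX_NONE)
pts=np.array([at_z(p,q,0.034)[:2] for q in cs[0][:,0]])*1000
print('block rect',cv2.minAreaRect(pts.astype(np.float32)))
# heights
X=np.zeros((420,560,3))
for v in range(150,290):
  for u in range(150,440):
    X[v,u]=np.array(p['eye'])+ray(p,np.array([u,v],float))*p['z_map'][v,u]
np.save('X.npy',X)
print('block z',np.median(X[l==i][:,2]), 'desk',np.median(X[260:280,300:330,2]))
vis=cv2.resize(im[165:275,325:425],None,fx=7,fy=7,interpolation=cv2.INTER_CUBIC)[:600*1]
cv2.imwrite('pics/clamp2.png',cv2.resize(im[170:262,325:420],None,fx=6.4,fy=6.4,interpolation=cv2.INTER_CUBIC))
E
```

```text
[197 244  31  27 393] [211.91603053 256.81170483]
block rect ((438.8932189941406, 182.5546112060547), (36.534332275390625, 82.09396362304688), 34.52395248413086)
block z 0.03447775868367775 desk -0.00010612735964399267
```

View pics/clamp2.png

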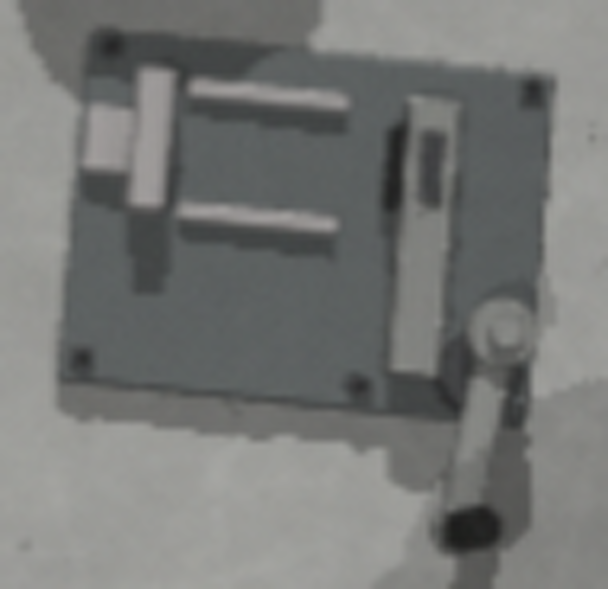

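The zoom shows plate corners at (88,32), (553,75) and (62,380). The rails run (190,85)–(348,103) and (180,212)–(337,226). The end-stop face is at about x=170 and the post at (471,528). I'll fit the clamp frame from these.

```bash
python3 - <<'E'
from h import *
from scipy.optimize import least_squares
p=capture('top')
def w(c,z): return at_z(p,[(c[0]+.5)/6.4-.5+325,(c[1]+.5)/6.4-.5+170],z)[:2]
# clamp xy mm, crop px, z
F=[((50,85),(88,32),.012),((50,-120),(553,75),.012),((-105,85),(62,380),.012),
 ((27,40),(190,87),.020),((27,-30),(348,102),.020),((-27,40),(180,211),.020),((-27,-30),(337,226),.020),
 ((31,47.5),(176,69),.038),((-31,47.5),(167,208),.038)]
A=np.array([f[0] for f in F])/1000.; B=np.array([w(f[1],f[2]) for f in F])
def T(q,A): c,s=np.cos(q[2]),np.sin(q[2]); return A@np.array([[c,s],[-s,c]])+q[:2]
r=least_squares(lambda q:(T(q,A)-B).ravel(),[.6,-.25,0],loss='soft_l1',f_scale=.002)
q=r.x; print(q[:2]*1000,np.degrees(q[2])); print(np.round((T(q,A)-B)*1000,1))
for n,c in dict(slot=(0,0),floor=(0,5),pivot=(-70,-98)).items(): print(n,T(q,np.array([c])/1000.)*1000)
print('jaw net in clamp', )
c,s=np.cos(q[2]),np.sin(q[2])
R=np.array([[c,-s],[s,c]])
for n,b in dict(cc=(.5985,-.2614),fl=(.6004,-.2427),es=(.6028,-.1942),jaw=(.6009,-.3037),post=(.4392,-.3204)).items(): print(n,R.T@(np.array(b)-q[:2])*1000)
pp=w((471,528),.098)*1000; print('post',pp, R.T@(pp/1000-q[:2])*1000)
pv=w((505,330),.056)*1000; print('hub',pv)
# height histogram check
X=np.load('X.npy')
m=(X[...,2]>.08)&(X[...,2]<.115)&(X[...,1]<-.25)&(X[...,0]<.5)
print('post depth',m.sum(),X[m].mean(0) if m.any() else 0)
for t in ['block_center']:
  for k in range(3):
    print([ (np.round(at_z(p,m['centre'],.017),4),round(m['confidence'],2)) for m in mark_of(p,t)[:1]])
E
```

```text
[ 601.41583876 -249.3681805 ] -6.881931641161675
[[ 1.2 -0.2]
 [ 1.  -0.8]
 [-0.5  1.5]
 [-0.2  0.5]
 [-0.2 -0.6]
 [ 0.3  0.5]
 [ 0.3 -1.3]
 [-0.3 -0.4]
 [-1.9  0.8]]
slot [[ 601.41583876 -249.3681805 ]]
floor [[ 602.01495758 -244.40420461]]
pivot [[ 520.17744737 -338.27444443]]
jaw net in clamp
cc [ -1.45313275 -12.29451916]
fl [-1.80752631  6.49841582]
es [-5.23627046 54.93655899]
jaw [  5.99812092 -54.00217815]
post [-152.5358025   -89.95736035]
post [ 436.61125039 -310.96171291] [-156.23683172  -80.89726816]
hub [ 520.44120968 -337.59629065]
post depth 42 [ 0.436616   -0.3130837   0.09658241]
[(array([0.4539, 0.0148, 0.017 ]), 0.71)]
[(array([0.4539, 0.0148, 0.017 ]), 0.71)]
[(array([0.4539, 0.0148, 0.017 ]), 0.71)]
```

```bash
python3 - <<'E'
from h import *
X=np.load('X.npy')
m=(X[...,2]>.14)&(X[...,2]<.18)&(X[...,1]<.4)
Y=X[m]; print('PS top z',np.median(Y[:,2]),'y',Y[:,1].min(),Y[:,1].max())
for y in [-.05,0,.05,.1,.15,.2,.25,.29]:
  k=Y[abs(Y[:,1]-y)<.008]; print(y, k[:,0].min() if len(k) else None)
m=(X[...,2]>.015)&(X[...,0]>.46)&(X[...,0]<.60)&(X[...,1]>-.1)&(X[...,2]<.14); print(np.percentile(X[m][:,0],[0,1,5]) if m.any() else 0)
m=(X[...,2]>.03)&(X[...,2]<.04)&(X[...,1]>.1)&(X[...,1]<.26)&(X[...,0]<.52)
r=cv2.minAreaRect((X[m][:,:2]*1000).astype(np.float32)); print('block depth',r,X[m].mean(0))
E
```

```text
PS top z 0.1611611702546385 y -0.10969521161733954 0.2515800835585328
-0.05 0.5394277051912747
0 0.5397811375141082
0.05 0.53963968416023
0.1 0.5394169615922768
0.15 0.539467430683878
0.2 0.5399651645829675
0.25 0.5372288090752896
0.29 None
[0.46000183 0.46220116 0.46888965]
block depth ((438.9522399902344, 183.3365478515625), (40.41963577270508, 85.45494842529297), 34.05957794189453) [0.43868522 0.18266117 0.0347169 ]
```

```bash
python3 -m creep '[[1,24,35,8,0.13],[1,48,70,16,0.27],[1,72,105,24,0.41],[1,96,140,32,0.55],[1,120,180,40,0.69],[1,144,220,48,0.83],[1,168,260,56,0.97],[1,192,300,64,1.1]]'
```

```text
time_s: 2.25
tcp_pos: [0.4359, -0.274, 0.2816]
ee_rot: [[0.001, -0.998, 0.065], [-0.0, 0.065, 0.998], [-1.0, -0.001, -0.0]]
wrist_force: [0.6, 0.1, 0.5]
gripper_width: 0.998
```

```bash
python3 -m creep '[[1,0,46,0,0.1],[1,0,94,0,0.22],[1,0,142,0,0.34],[1,0,190,0,0.46],[1,0,238,0,0.58],[1,-2,286,0,0.66],[1,-4,334,0,0.66],[1,-6,382,0,0.66]]'; python3 -m creep '[[1,-2,46,0,0],[1,-2,90,-10,0],[1,-2,90,-50,0],[1,-2,90,-90,0],[1,-2,90,-120,0],[1,-2,90,-130,0],[1,-2,90,-130,0],[1,-2,90,-130,0]]'
```

```text
time_s: 3.05
tcp_pos: [0.4294, 0.11, 0.2822]
ee_rot: [[0.002, -0.828, -0.56], [0.001, -0.56, 0.828], [-1.0, -0.002, -0.0]]
wrist_force: [1.9, 0.6, -0.1]
gripper_width: 1.002
time_s: 3.85
tcp_pos: [0.4285, 0.2006, 0.1537]
ee_rot: [[0.005, -0.828, -0.561], [0.002, -0.561, 0.828], [-1.0, -0.005, -0.001]]
wrist_force: [0.4, -0.4, 0.5]
gripper_width: 1.0
```

```bash
python3 -m creep '[[1,0,-3,-25,0],[1,0,-3,-50,0],[1,0,-3,-75,0],[1,0,-3,-95,0],[1,0,-3,-110,0],[1,0,-3,-122,0],[1,0,-3,-122,0],[1,0,-3,-122,0]]'; python3 - <<'E'
from h import *
p=snap('top','t3.png');cv2.imwrite('pics/t3c.png',cv2.resize(p['image'][190:320,130:330],None,fx=4,fy=4,interpolation=cv2.INTER_CUBIC))
p=snap('side','s3.png');cv2.imwrite('pics/s3c.png',cv2.resize(p['image'][150:300,100:300],None,fx=4,fy=4,interpolation=cv2.INTER_CUBIC))
E
```

```text
time_s: 4.65
tcp_pos: [0.4298, 0.1986, 0.0331]
ee_rot: [[0.007, -0.828, -0.561], [0.004, -0.561, 0.828], [-1.0, -0.008, -0.0]]
wrist_force: [0.2, -0.7, 0.5]
gripper_width: 1.0
```

View pics/t3c.png

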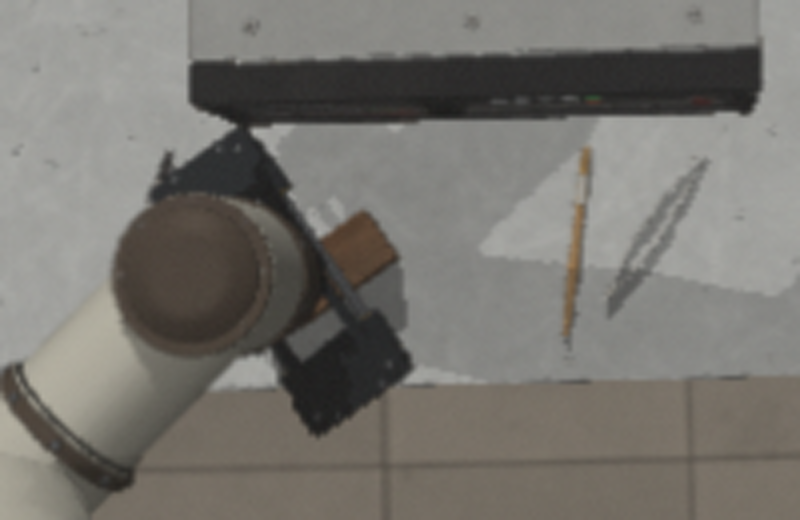

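View pics/s3c.png

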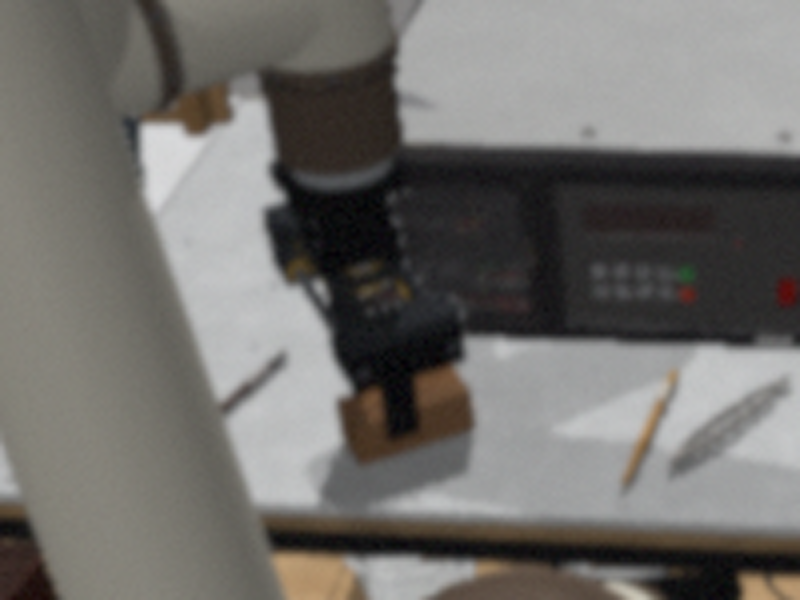

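The fingers straddle the block, off-centre toward its left end as planned, and the body clears the power supply. I'll close the gripper.

```bash
python3 -m creep '[[1,0,0,-2,0],[0.3,0,0,-2,0],[0,0,0,-2,0],[0,0,0,-2,0],[0,0,0,-2,0],[0,0,0,-2,0],[0,0,0,-2,0],[0,0,0,-2,0]]'; python3 -m creep '[[0,0,0,10,0],[0,0,0,20,0],[0,0,0,40,0],[0,0,0,70,0],[0,0,0,105,0],[0,0,0,145,0],[0,0,0,185,0],[0,0,0,210,0]]'
```

```text
time_s: 5.55
tcp_pos: [0.4296, 0.1985, 0.0311]
ee_rot: [[0.007, -0.828, -0.561], [0.005, -0.561, 0.828], [-1.0, -0.008, -0.0]]
wrist_force: [0.8, 0.4, 0.1]
gripper_width: 0.451
time_s: 6.35
tcp_pos: [0.4304, 0.1989, 0.2458]
ee_rot: [[0.012, -0.828, -0.561], [0.009, -0.561, 0.828], [-1.0, -0.015, 0.0]]
wrist_force: [0.4, 0.6, 0.3]
gripper_width: 0.008
```

The opening has gone to 0, so the block slipped out. I'll look.

```bash
python3 - <<'E'
from h import *
p=snap('top','t4.png');cv2.imwrite('pics/t4c.png',cv2.resize(p['image'][190:320,130:330],None,fx=4,fy=4,interpolation=cv2.INTER_CUBIC))
p=snap('side','s4.png');cv2.imwrite('pics/s4c.png',cv2.resize(p['image'][100:300,80:340],None,fx=3,fy=3,interpolation=cv2.INTER_CUBIC))
print(sense()['time_s'],sense()['gripper_width'])
E
```

```text
6.45 -0.0005856389605116791
```

View pics/t4c.png

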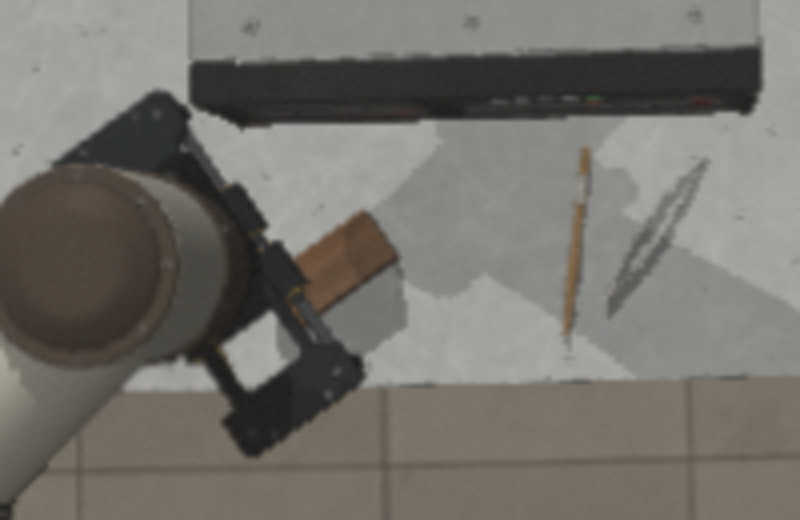

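View pics/s4c.png

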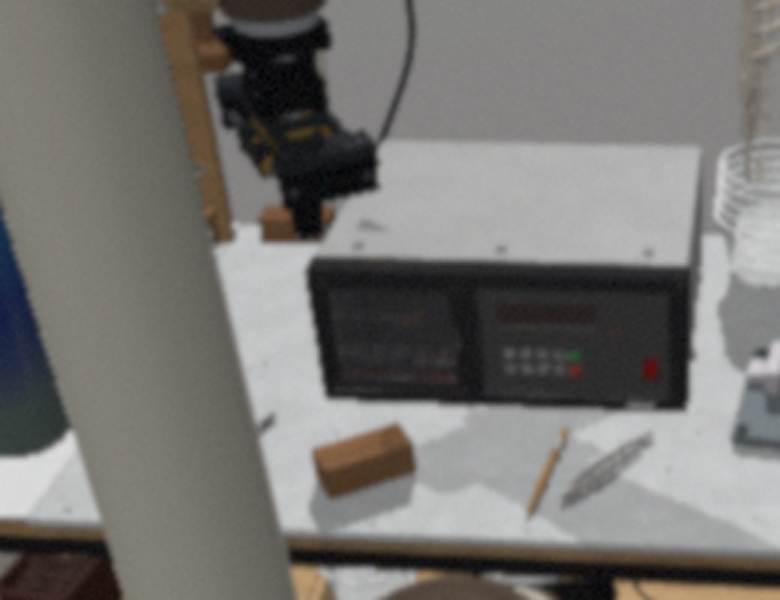

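The block stayed where it was. Most likely the lift began before the grip force had built up. I'll descend again, 1.5 mm deeper, and dwell longer.

```bash
python3 -m creep '[[1,0,0,0,0],[1,0,0,0,0],[1,0,0,0,0],[1,0,0,-20,0],[1,0,0,-60,0],[1,0,0,-100,0],[1,0,0,-120,0],[1,0,0,-130,0]]'; python3 - <<'E'
from h import *
p=snap('side','s5.png');cv2.imwrite('pics/s5c.png',cv2.resize(p['image'][150:300,100:300],None,fx=4,fy=4,interpolation=cv2.INTER_CUBIC))
print(sense()['tcp_pos'],sense()['gripper_width'])
E
```

```text
time_s: 7.25
tcp_pos: [0.43, 0.1984, 0.1137]
ee_rot: [[0.011, -0.828, -0.561], [0.007, -0.561, 0.828], [-1.0, -0.013, -0.0]]
wrist_force: [1.2, -0.5, 0.8]
gripper_width: 0.648
[0.42998159 0.19848441 0.11342533] 0.6908438721814024
```

View pics/s5c.png

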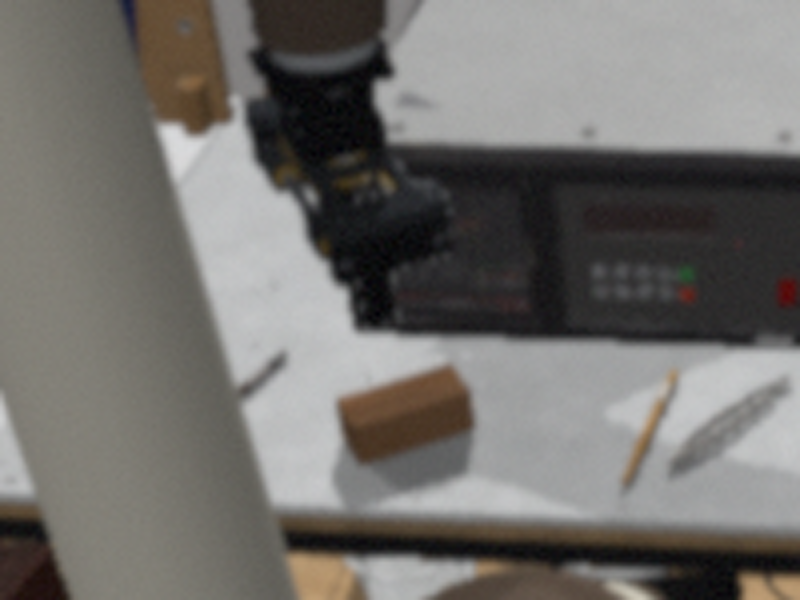

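```bash
python3 -m creep '[[1,1,-1,0,0],[1,2,-2,-15,0],[1,2,-3,-30,0],[1,2,-3,-45,0],[1,2,-3,-60,0],[1,2,-3,-75,0],[1,2,-3,-84,0],[1,2,-3,-84,0]]'; python3 -m creep '[[0,0,0,-1,0],[0,0,0,-1,0],[0,0,0,-1,0],[0,0,0,-1,0],[0,0,0,-1,0],[0,0,0,-1,0],[0,0,0,-1,0],[0,0,0,-1,0]]';python3 -m creep '[[0,0,0,0,0],[0,0,0,0,0],[0,0,0,0,0],[0,0,0,0,0],[0,0,0,3,0],[0,0,0,6,0],[0,0,0,10,0],[0,0,0,15,0]]'
```

```text
time_s: 8.1
tcp_pos: [0.432, 0.1954, 0.0292]
ee_rot: [[0.01, -0.828, -0.561], [0.006, -0.561, 0.828], [-1.0, -0.012, -0.0]]
wrist_force: [0.1, -1.0, -0.7]
gripper_width: 0.997
time_s: 8.9
tcp_pos: [0.43, 0.1938, 0.0287]
ee_rot: [[0.006, -0.828, -0.561], [0.002, -0.561, 0.828], [-1.0, -0.006, -0.001]]
wrist_force: [-12.0, -2.7, 19.5]
gripper_width: 0.353
time_s: 9.7
tcp_pos: [0.4301, 0.1938, 0.0439]
ee_rot: [[0.006, -0.828, -0.561], [0.002, -0.561, 0.828], [-1.0, -0.006, -0.001]]
wrist_force: [-0.3, 0.1, 0.6]
gripper_width: 0.007
```

```bash
python3 - <<'E'
from h import *
p=snap('top','t6.png');cv2.imwrite('pics/t6c.png',cv2.resize(p['image'][190:320,130:330],None,fx=4,fy=4,interpolation=cv2.INTER_CUBIC))
p=snap('side','s6.png');cv2.imwrite('pics/s6c.png',cv2.resize(p['image'][190:290,150:280],None,fx=6,fy=6,interpolation=cv2.INTER_CUBIC))
E
```

```text
(no output)
```

View pics/t6c.png

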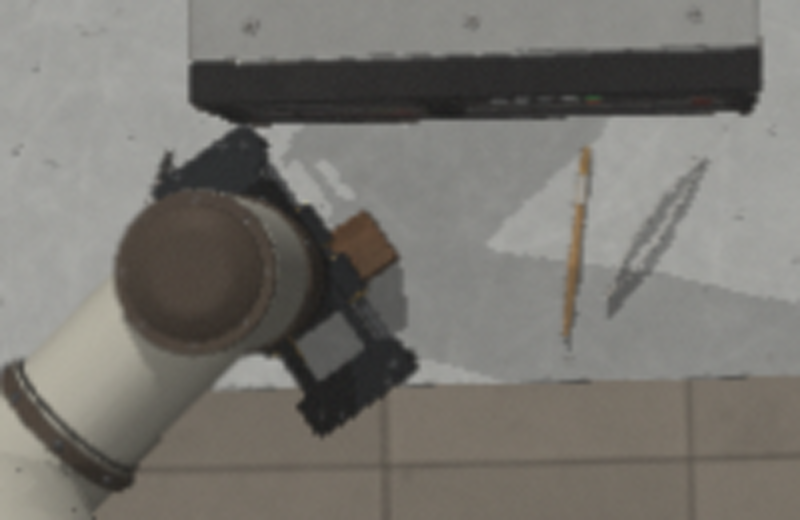

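View pics/s6c.png

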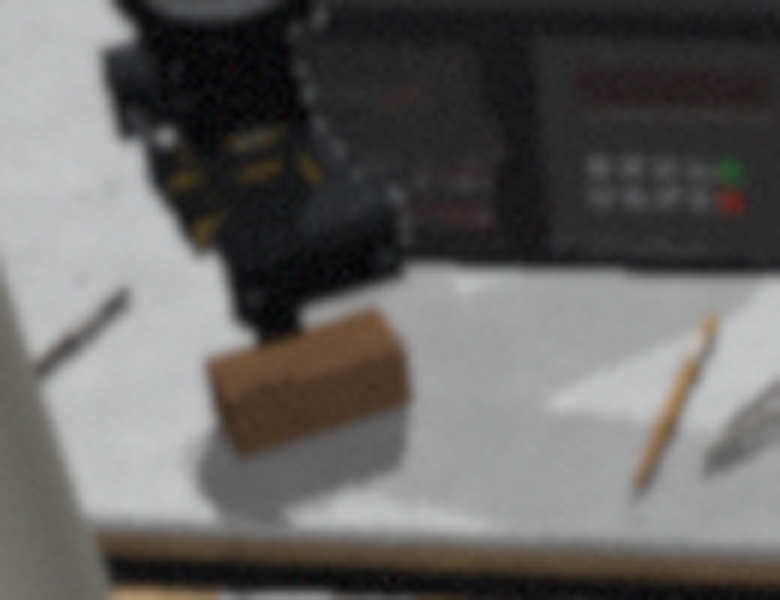

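```bash
cat >> h.py <<'E'
def proj(p,X):
    d=np.array(p['attitude']).T@(np.array(X,float)-np.array(p['eye'])); s=np.array([d[0],-d[1]])/-d[2]
    s=s*(1+p['k1']*(s@s)); K=np.array(p['mtx']); return np.array([K[0,0]*s[0]+K[0,2],K[1,1]*s[1]+K[1,2]])
def blockpts(c,ang,z0=0.):
    a=np.radians(ang); u=np.array([np.cos(a),np.sin(a)]); v=np.array([-u[1],u[0]])
    return [np.r_[c+sx*.02*u+sy*.0425*v,z] for z in (z0,z0+.034) for sx,sy in((1,1),(1,-1),(-1,-1),(-1,1))]
def overlay(p,x0,x1,y0,y1,f,pts,loops,name):
    im=cv2.resize(p['image'][y0:y1,x0:x1],None,fx=f,fy=f,interpolation=cv2.INTER_CUBIC)
    g=lambda X:tuple(int(round(t)) for t in (proj(p,X)-[x0,y0]+.5)*f)
    for X,c in pts: cv2.circle(im,g(X),4,c,-1)
    for L,c in loops: cv2.polylines(im,[np.array([g(X) for X in L])],True,c,1)
    cv2.imwrite('pics/'+name,im)
E
python3 - <<'E'
from h import *
s=sense(); t=s['tcp_pos']; print(t,s['gripper_width'])
R=np.array(s['ee_rot'])
B=blockpts(np.array([.4389,.183]),34.3)
for n,b in (('side',(150,280,190,290)),('top',(130,290,190,310))):
    p=capture(n)
    overlay(p,*b,5,[(t,(0,0,255)),(t+R[:,0]*.019,(0,255,0))],[(B[:4],(255,255,0)),(B[4:],(0,255,255))],n+'7.png')
E
```

```text
[0.43060681 0.19423851 0.04444255] 0.0035469654153245825
```

View pics/side7.png

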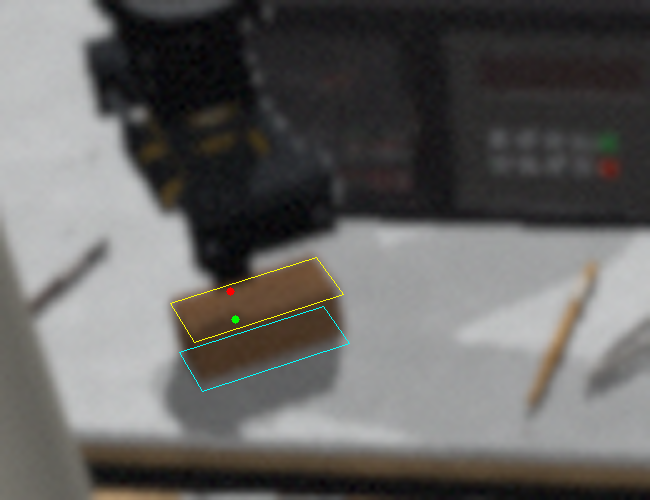

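View pics/top7.png

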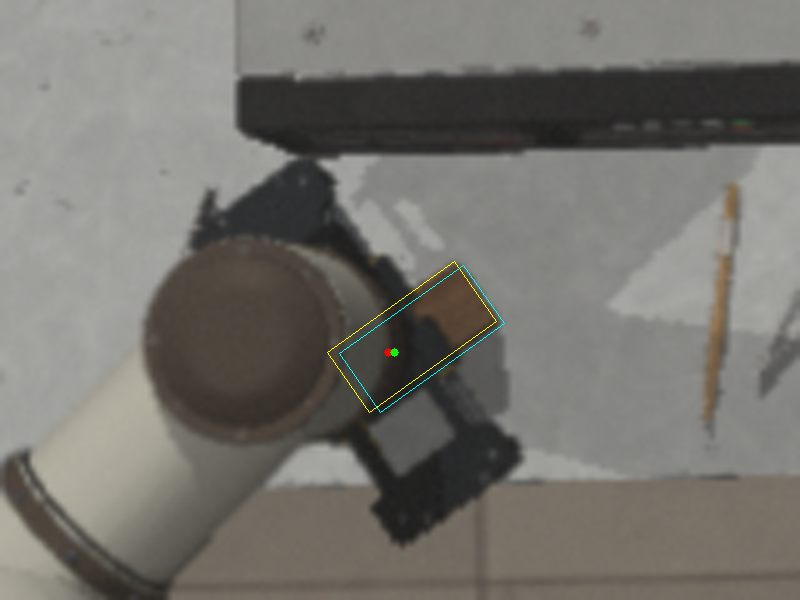

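```bash
python3 - <<'E'
from h import *
p=capture('side')
y=np.array([-.828,-.561,0])
for t,o in (([.4298,.1986,.0331],1),([.42998,.1985,.1134],.69),([.4306,.1942,.0444],0)):
  t=np.array(t)
  for k in (.0435*o,.0435*o+.015):
    print(o,k,np.round(proj(p,t+y*k),1),np.round(proj(p,t+y*k-[0,0,.019]),1),'| back',np.round(proj(p,t-y*k-[0,0,.019]),1))
E
python3 - <<'E'
import cv2,numpy as np
a=cv2.imread('pics/s3.png')[225:275,165:235]; b=cv2.imread('pics/s5.png')[205:255,165:235]; c=cv2.imread('pics/s6.png')[225:275,165:235]
f=lambda i:cv2.resize(np.clip(i.astype(int)*2,0,255).astype('uint8'),None,fx=5.5,fy=5.5,interpolation=cv2.INTER_CUBIC)
A=np.vstack([np.hstack([f(a),f(b)]),np.hstack([f(c),f(c)*0])]); cv2.imwrite('pics/cmp.png',A)
E
```

```text
1 0.0435 [199.8 259.6] [200.7 265.2] | back [190.2 248.7]
1 0.058499999999999996 [201.7 262.6] [202.6 268.3] | back [188.6 246. ]
0.69 0.030014999999999997 [194.4 232.2] [195.3 238.2] | back [188.  227.3]
0.69 0.045015 [196.3 235. ] [197.2 241.1] | back [186.2 224.7]
0 0.0 [195.6 247.7] [196.5 253.3] | back [196.5 253.3]
0 0.015 [197.4 250.6] [198.3 256.2] | back [194.7 250.5]
```

View pics/cmp.png

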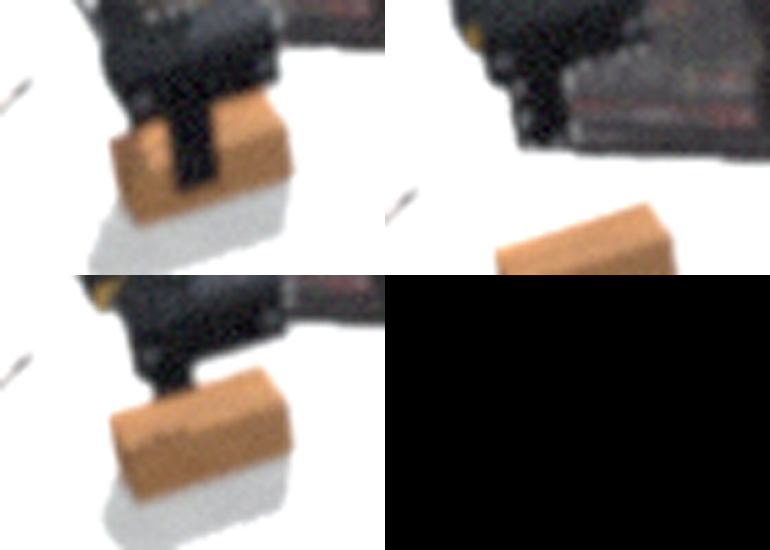

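The tips look about 20 mm higher than the stated geometry, so they were only grazing the block's top edge. I'll check that with depth.

```bash
python3 - <<'E'
from h import *
p=capture('side')
def P(u,v): 
    d=p['z_map'][v,u]; return np.round((np.array(p['eye'])+ray(p,np.array([u,v],float))*d)*1000) if d>0 else None
for v in range(226,264,2): print(v,[P(u,v).tolist() if P(u,v) is not None else None for u in (194,196,198,200)])
E
```

```text
226 [[360.0, 164.0, 163.0], [361.0, 159.0, 162.0], [362.0, 154.0, 163.0], [362.0, 149.0, 163.0]]
228 [[351.0, 161.0, 163.0], [349.0, 156.0, 165.0], [349.0, 151.0, 165.0], [352.0, 147.0, 163.0]]
230 [[340.0, 158.0, 165.0], [345.0, 155.0, 162.0], [347.0, 151.0, 161.0], [347.0, 146.0, 161.0]]
232 [[341.0, 159.0, 159.0], [341.0, 154.0, 159.0], [346.0, 151.0, 155.0], [348.0, 147.0, 154.0]]
234 [[342.0, 160.0, 152.0], [345.0, 157.0, 150.0], [348.0, 152.0, 148.0], [351.0, 149.0, 146.0]]
236 [[341.0, 161.0, 147.0], [351.0, 159.0, 140.0], [355.0, 156.0, 137.0], [354.0, 151.0, 138.0]]
238 [[349.0, 165.0, 135.0], [349.0, 159.0, 136.0], [352.0, 156.0, 133.0], [355.0, 152.0, 131.0]]
240 [[345.0, 164.0, 132.0], [350.0, 161.0, 128.0], [354.0, 157.0, 126.0], [358.0, 153.0, 123.0]]
242 [[346.0, 165.0, 125.0], [349.0, 161.0, 123.0], [424.0, 183.0, 69.0], [432.0, 180.0, 63.0]]
244 [[343.0, 165.0, 122.0], [423.0, 189.0, 63.0], [424.0, 184.0, 62.0], [431.0, 181.0, 57.0]]
246 [[416.0, 192.0, 61.0], [425.0, 190.0, 55.0], [427.0, 185.0, 53.0], [451.0, 188.0, 36.0]]
248 [[419.0, 194.0, 52.0], [443.0, 198.0, 34.0], [443.0, 192.0, 35.0], [446.0, 187.0, 33.0]]
250 [[432.0, 200.0, 35.0], [437.0, 197.0, 32.0], [434.0, 190.0, 35.0], [431.0, 183.0, 37.0]]
252 [[423.0, 198.0, 35.0], [422.0, 192.0, 36.0], [424.0, 187.0, 36.0], [421.0, 180.0, 38.0]]
254 [[418.0, 197.0, 32.0], [415.0, 190.0, 35.0], [415.0, 185.0, 35.0], [423.0, 182.0, 30.0]]
256 [[408.0, 194.0, 33.0], [413.0, 190.0, 29.0], [416.0, 186.0, 28.0], [421.0, 182.0, 24.0]]
258 [[409.0, 195.0, 26.0], [413.0, 191.0, 23.0], [415.0, 186.0, 21.0], [413.0, 180.0, 23.0]]
260 [[409.0, 196.0, 19.0], [410.0, 191.0, 18.0], [417.0, 188.0, 13.0], [419.0, 183.0, 12.0]]
262 [[406.0, 196.0, 15.0], [409.0, 191.0, 13.0], [411.0, 187.0, 11.0], [417.0, 183.0, 7.0]]
```

Depth confirms it: the shut tips are at z≈51 while the reported TCP is at 44. The real fingers sit about 26 mm higher than the reported pose implies (tip z ≈ reported z + 7). I'll correct for this, open, and descend to a reported z of about 5.

```bash
python3 -m creep '[[1,0,0,0,0],[1,0,0,0,0],[1,0,0,0,0],[1,0,0,0,0],[1,0,0,0,0],[1,0,0,0,0],[1,0,0,0,0],[1,0,0,0,0]]'; python3 -m creep '[[1,0,0,0,0],[1,0,0,0,0],[1,0,0,0,0],[1,0,0,0,0],[1,0,0,-6,0],[1,0,0,-12,0],[1,0,0,-18,0],[1,0,0,-22,0]]'; python3 - <<'E'
from h import *
p=snap('side','s8.png');cv2.imwrite('pics/s8c.png',cv2.resize(p['image'][190:290,150:280],None,fx=6,fy=6,interpolation=cv2.INTER_CUBIC))
def P(u,v): 
    d=p['z_map'][v,u]; return np.round((np.array(p['eye'])+ray(p,np.array([u,v],float))*d)*1000) if d>0 else None
for v in range(244,264,2): print(v,[P(u,v).tolist() if P(u,v) is not None else None for u in (196,198,200,202,204)])
print(sense()['tcp_pos'])
E
```

```text
time_s: 10.8
tcp_pos: [0.4299, 0.1937, 0.0436]
ee_rot: [[0.005, -0.828, -0.561], [0.002, -0.561, 0.828], [-1.0, -0.006, -0.001]]
wrist_force: [0.7, 0.1, 0.1]
gripper_width: 0.649
time_s: 11.6
tcp_pos: [0.4296, 0.1934, 0.0207]
ee_rot: [[0.004, -0.828, -0.561], [0.001, -0.561, 0.828], [-1.0, -0.004, -0.001]]
wrist_force: [0.4, 0.5, -0.5]
gripper_width: 0.997
244 [[347.0, 161.0, 119.0], [352.0, 158.0, 115.0], [351.0, 152.0, 116.0], [360.0, 151.0, 109.0], [358.0, 145.0, 111.0]]
246 [[346.0, 162.0, 113.0], [350.0, 158.0, 111.0], [355.0, 155.0, 107.0], [350.0, 148.0, 111.0], [358.0, 145.0, 105.0]]
248 [[348.0, 163.0, 106.0], [350.0, 158.0, 104.0], [354.0, 155.0, 101.0], [356.0, 150.0, 100.0], [386.0, 156.0, 78.0]]
250 [[349.0, 164.0, 98.0], [348.0, 159.0, 100.0], [353.0, 156.0, 96.0], [385.0, 161.0, 72.0], [387.0, 157.0, 71.0]]
252 [[422.0, 192.0, 36.0], [376.0, 169.0, 72.0], [382.0, 166.0, 67.0], [386.0, 163.0, 65.0], [387.0, 157.0, 64.0]]
254 [[412.0, 189.0, 37.0], [376.0, 170.0, 65.0], [382.0, 167.0, 61.0], [389.0, 164.0, 56.0], [387.0, 158.0, 58.0]]
256 [[415.0, 191.0, 28.0], [379.0, 172.0, 57.0], [387.0, 170.0, 51.0], [388.0, 165.0, 50.0], [388.0, 159.0, 50.0]]
258 [[412.0, 191.0, 24.0], [412.0, 185.0, 24.0], [382.0, 169.0, 48.0], [385.0, 165.0, 46.0], [388.0, 160.0, 44.0]]
260 [[409.0, 190.0, 19.0], [416.0, 187.0, 14.0], [382.0, 170.0, 41.0], [389.0, 167.0, 36.0], [388.0, 161.0, 37.0]]
262 [[413.0, 193.0, 9.0], [415.0, 188.0, 8.0], [385.0, 172.0, 32.0], [386.0, 167.0, 31.0], [388.0, 162.0, 30.0]]
[0.42934888 0.1931917  0.02028663]
```

View pics/s8c.png

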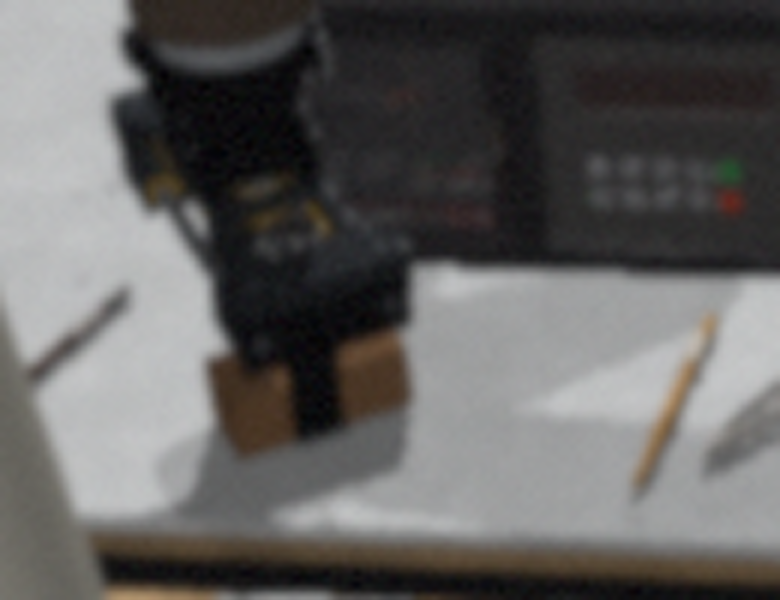

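```bash
python3 -m creep '[[1,0,1,-6,0],[1,0,1,-12,0],[1,0,1,-17,0],[0.5,0,1,-17,0],[0,0,1,-17,0],[0,0,1,-17,0],[0,0,1,-17,0],[0,0,1,-17,0]]'; python3 -m creep '[[0,0,0,0,0],[0,0,0,0,0],[0,0,0,0,0],[0,0,0,0,0],[0,0,0,0,0],[0,0,0,0,0],[0,0,0,5,0],[0,0,0,10,0]]'
```

```text
time_s: 12.45
tcp_pos: [0.4295, 0.1943, 0.0035]
ee_rot: [[0.004, -0.828, -0.56], [0.001, -0.56, 0.828], [-1.0, -0.004, -0.001]]
wrist_force: [0.9, 0.1, -0.0]
gripper_width: 0.634
time_s: 13.25
tcp_pos: [0.4288, 0.1937, 0.0134]
ee_rot: [[0.003, -0.828, -0.56], [-0.0, -0.56, 0.828], [-1.0, -0.002, -0.001]]
wrist_force: [0.3, -0.0, -1.0]
gripper_width: 0.455
```

The opening holds at 0.455, which is 40 mm. Lifting.

```bash
python3 -m creep '[[0,0,0,15,0],[0,0,0,35,0],[0,0,0,60,0],[0,0,0,90,0],[0,0,0,120,0],[0,0,0,155,0],[0,0,0,190,0],[0,0,0,210,0]]'; python3 - <<'E'
from h import *
print(sense()['gripper_width'])
p=snap('side','s9.png');cv2.imwrite('pics/s9c.png',cv2.resize(p['image'][100:300,80:340],None,fx=3,fy=3,interpolation=cv2.INTER_CUBIC))
E
```

```text
time_s: 14.05
tcp_pos: [0.4292, 0.1939, 0.2266]
ee_rot: [[0.006, -0.828, -0.56], [0.003, -0.56, 0.828], [-1.0, -0.006, -0.001]]
wrist_force: [-0.0, 0.1, -0.4]
gripper_width: 0.459
0.4594576410971659
```

View pics/s9c.png

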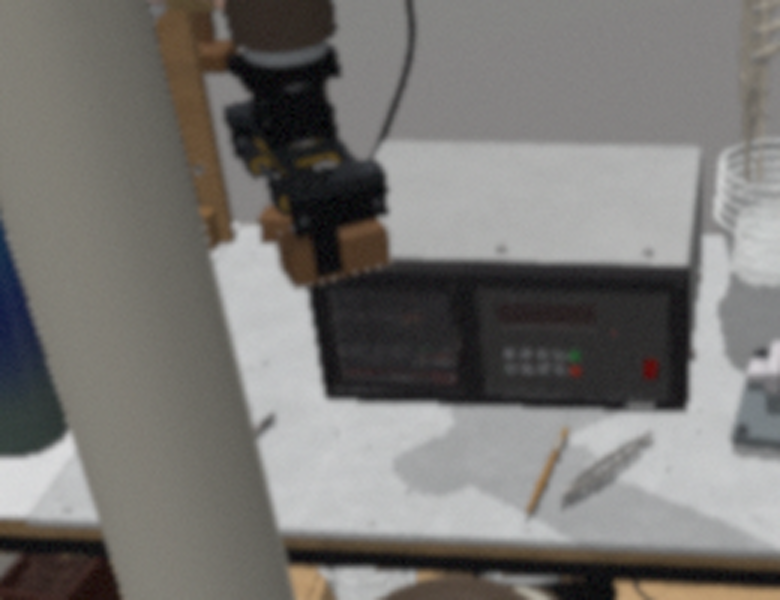

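```bash
python3 -m creep '[[0,8,-25,0,-0.08],[0,20,-65,0,-0.18],[0,35,-110,0,-0.28],[0,55,-155,0,-0.38],[0,75,-200,0,-0.48],[0,95,-245,0,-0.58],[0,115,-290,0,-0.68],[0,135,-330,0,-0.716]]'; python3 -m creep '[[0,15,-40,0,0],[0,28,-75,-10,0],[0,37,-95,-30,0],[0,39,-99,-60,0],[0,39,-99,-90,0],[0,39,-99,-115,0],[0,39,-99,-120,0],[0,39,-99,-120,0]]'
```

```text
time_s: 14.9
tcp_pos: [0.5651, -0.1375, 0.2283]
ee_rot: [[0.009, -0.992, 0.124], [-0.002, 0.124, 0.992], [-1.0, -0.009, -0.001]]
wrist_force: [0.9, 0.6, -0.2]
gripper_width: 0.456
time_s: 15.7
tcp_pos: [0.6033, -0.2364, 0.1071]
ee_rot: [[0.006, -0.992, 0.124], [-0.002, 0.124, 0.992], [-1.0, -0.006, -0.001]]
wrist_force: [-0.1, 0.6, 0.0]
gripper_width: 0.459
```

```bash
python3 - <<'E'
from h import *
a=np.radians(-6.88);q=np.array([.6014,-.2494]);R=np.array([[np.cos(a),-np.sin(a)],[np.sin(a),np.cos(a)]])
c=q+R@[0,-.001]
B=blockpts(c,-6.88,.1035); ch=[np.r_[q+R@np.array(v),.012] for v in((.05,.085),(.05,-.12),(-.105,-.12),(-.105,.085))]
for n,b in (('side',(300,430,160,260)),('top',(310,440,150,270))):
    p=snap(n,n+'10r.png')
    overlay(p,*b,5,[],[(B[:4],(255,255,0)),(B[4:],(0,255,255)),(ch,(0,255,0))],n+'10.png')
E
```

```text
(no output)
```

View pics/side10.png

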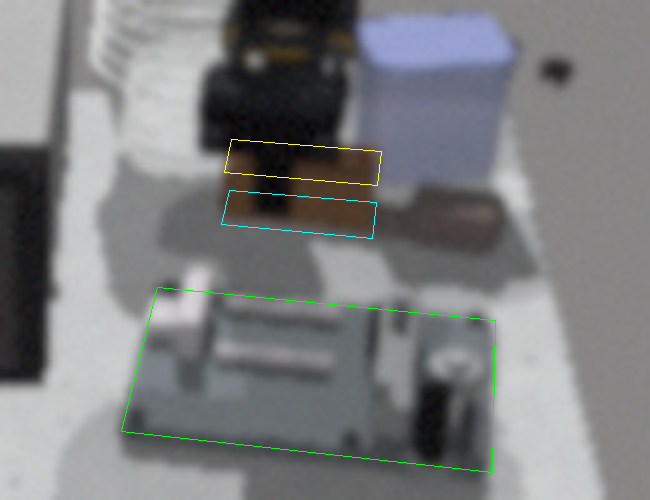

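View pics/top10.png

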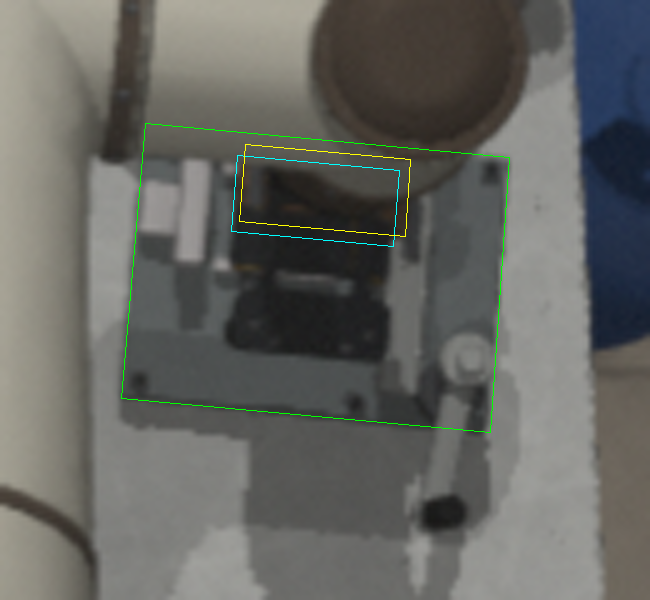

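```bash
python3 - <<'E'
from h import *
a=np.radians(-6.88);q=np.array([.6014,-.2494]);R=np.array([[np.cos(a),-np.sin(a)],[np.sin(a),np.cos(a)]])
p=capture('side'); print(sense()['tcp_pos'])
D=p['z_map']
def P(u,v):
    X=np.array(p['eye'])+ray(p,np.array([u,v],float))*D[v,u]; return np.r_[R.T@(X[:2]-q),X[2]]*1000
for v in range(184,212,1): print(v,[np.round(P(u,v)).astype(int).tolist() for u in (343,346,362,366,370,374,377)])
# rails check and end stop
hsv=cv2.cvtColor(p['image'],cv2.COLOR_BGR2HSV)
m=(hsv[...,0]<22)&(hsv[...,1]>70); m[:, :340]=0; m[:,380:]=0; m[:185]=0;m[207:]=0
pts=np.array([P(u,v) for v,u in zip(*np.nonzero(m))]); pts=pts[(abs(pts[:,0])<60)&(abs(pts[:,1])<60)]
print(len(pts),np.percentile(pts,[1,5,50,95,99],axis=0).round(1))
E
```

```text
[ 0.60518933 -0.23668982  0.11011762]
184 [[-82, 41, 202], [-85, 33, 205], [-93, -9, 212], [-88, -19, 211], [308, -20, 2], [225, -35, 47], [221, -44, 49]]
185 [[-84, 41, 200], [-83, 33, 201], [-80, -8, 203], [-84, -19, 206], [294, -20, 5], [221, -35, 45], [220, -45, 46]]
186 [[-89, 40, 200], [-84, 33, 198], [-87, -9, 204], [-85, -19, 203], [290, -21, 3], [227, -35, 38], [221, -45, 42]]
187 [[-84, 40, 195], [-84, 33, 195], [-84, -9, 199], [-83, -19, 199], [283, -21, 3], [226, -36, 35], [226, -45, 36]]
188 [[-81, 41, 189], [-88, 32, 194], [-85, -9, 196], [-85, -19, 197], [18, -27, 143], [15, -39, 146], [215, -46, 38]]
189 [[-84, 40, 189], [-83, 32, 189], [-81, -9, 192], [-81, -20, 193], [12, -28, 143], [12, -39, 144], [220, -46, 31]]
190 [[205, 65, 25], [-10, 38, 145], [-83, -10, 190], [-84, -20, 191], [7, -28, 142], [10, -39, 141], [213, -46, 32]]
191 [[209, 65, 19], [-15, 37, 145], [-8, -7, 145], [-84, -20, 188], [0, -29, 143], [6, -39, 141], [220, -47, 24]]
192 [[210, 65, 15], [-16, 37, 142], [-10, -7, 143], [-9, -18, 144], [-2, -29, 141], [-5, -40, 143], [218, -47, 21]]
193 [[209, 
[... 1542 characters left out ...]
, -17, 4], [158, -29, 0], [148, -42, 8], [147, -52, 9]]
207 [[136, 57, 0], [135, 47, 2], [145, -4, 1], [140, -17, 6], [145, -30, 4], [149, -42, 3], [147, -52, 5]]
208 [[128, 56, 1], [124, 46, 5], [138, -5, 2], [138, -17, 3], [145, -30, 0], [139, -43, 5], [146, -52, 2]]
209 [[116, 54, 5], [122, 45, 2], [131, -5, 2], [133, -18, 2], [137, -30, 1], [136, -43, 3], [139, -52, 3]]
210 [[112, 54, 3], [115, 45, 3], [124, -6, 3], [128, -18, 2], [126, -31, 4], [133, -43, 1], [128, -53, 5]]
211 [[107, 53, 3], [105, 44, 5], [122, -6, 0], [118, -19, 4], [125, -31, 1], [125, -44, 3], [126, -53, 3]]
314 [[-29.7 -39.5 109.7]
 [-25.8 -37.3 112.2]
 [-15.6  -9.9 131.8]
 [  0.8  36.2 144.6]
 [ 10.3  39.1 147. ]]
```

```bash
python3 - <<'E'
from h import *
a=np.radians(-6.88);q=np.array([.6014,-.2494]);R=np.array([[np.cos(a),-np.sin(a)],[np.sin(a),np.cos(a)]])
p=capture('side'); print(sense()['tcp_pos'])
D=p['z_map']
def P(u,v):
    X=np.array(p['eye'])+ray(p,np.array([u,v],float))*D[v,u]; return np.r_[R.T@(X[:2]-q),X[2]]*1000
pts=[]
for v in range(210,262):
  for u in range(322,402): pts.append(np.r_[P(u,v),u,v])
pts=np.array(pts)
def sel(x0,x1,y0,y1,z0,z1): return pts[(pts[:,0]>x0)&(pts[:,0]<x1)&(pts[:,1]>y0)&(pts[:,1]<y1)&(pts[:,2]>z0)&(pts[:,2]<z1)]
e=sel(-45,-15,48,58,20,33); print('endstop front x',np.percentile(e[:,0],[10,50,90]),len(e))
e=sel(-45,40,30,70,30,45); print('endstop top z',np.percentile(e[:,2],[10,50,90]),'y',np.percentile(e[:,1],[2,98]),len(e))
e=sel(-90,-40,-20,30,5,20);print('plate z',np.median(e[:,2]))
e=sel(-40,-22,-25,35,16,25);print('rail top',np.percentile(e[:,0],[5,50,95]),np.median(e[:,2]),len(e))
e=sel(-115,-95,-40,70,2,10);print('plate front edge x',np.percentile(e[:,0],[10,50,90]),len(e))
e=sel(-115,-100,-60,70,-20,30);
E
```

```text
[ 0.6051625  -0.23662958  0.11019423]
endstop front x [-32.18149508 -28.24061053 -16.93797167] 14
endstop top z [33.13187408 40.61413359 42.68404059] y [49.36345535 64.58797151] 81
plate z 15.25717110053465
rail top [-37.81178087 -28.74847184 -24.23362478] 19.83761550227814 69
plate front edge x [-111.57871628 -103.32257289  -99.76245681] 127
```

```bash
python3 -m creep '[[0,-2,0.5,-10,0],[0,-2,0.5,-22,0],[0,-2,0.5,-35,0],[0,-2,0.5,-48,0],[0,-2,0.5,-60,0],[0,-2,0.5,-70,0],[0,-2,0.5,-70,0],[0,-2,0.5,-70,0]]'; python3 - <<'E'
from h import *
a=np.radians(-6.88);q=np.array([.6014,-.2494]);R=np.array([[np.cos(a),-np.sin(a)],[np.sin(a),np.cos(a)]])
s=sense();t=s['tcp_pos'];print(t,R.T@(t[:2]-q)*1000,s['ee_rot'][:,1])
c=q+R@[0,-.001]
B=blockpts(c,-6.88,t[2]-.0035)
for n,b in (('side',(310,420,190,265)),('top',(310,440,150,270))):
    p=snap(n,n+'11r.png')
    overlay(p,*b,6,[],[(B[:4],(255,255,0)),(B[4:],(0,255,255))],n+'11.png')
E
```

```text
time_s: 16.7
tcp_pos: [0.6033, -0.2362, 0.0399]
ee_rot: [[0.012, -0.992, 0.123], [-0.003, 0.123, 0.992], [-1.0, -0.012, -0.002]]
wrist_force: [0.4, 0.6, -1.5]
gripper_width: 0.459
[ 0.60330268 -0.23622563  0.039933  ] [ 0.31081523 13.30742301] [-0.99229988  0.12324604 -0.01230305]
```

View pics/side11.png

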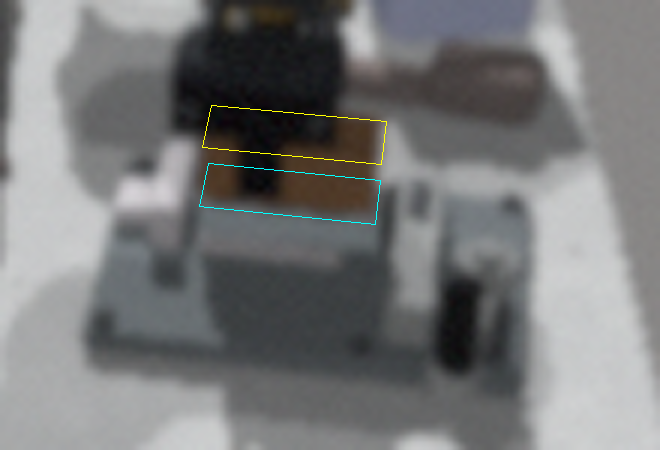

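View pics/top11.png

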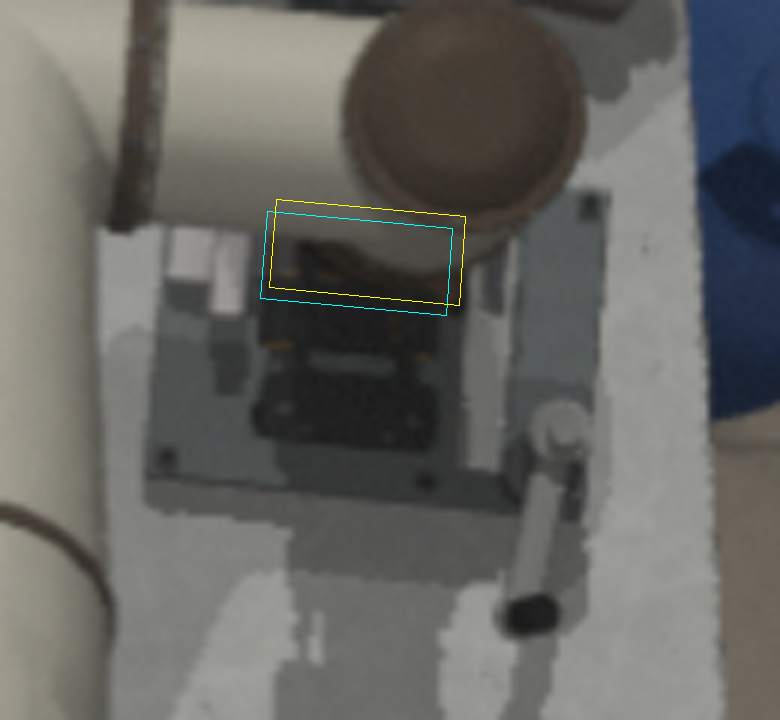

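```bash
python3 -m creep '[[0,0,0,-5,0],[0,0,0,-10,0],[0,0,0,-13,0],[0,0,0,-16,0],[0,0,0,-18,0],[0,0,0,-20,0],[0,0,0,-20,0],[0,0,0,-20,0]]'
```

```text
time_s: 17.6
tcp_pos: [0.6038, -0.2363, 0.0208]
ee_rot: [[0.014, -0.992, 0.123], [-0.004, 0.123, 0.992], [-1.0, -0.014, -0.002]]
wrist_force: [-0.3, 0.5, -0.2]
gripper_width: 0.461
```

```bash
python3 -m creep '[[0,-0.5,0,-1,0],[0,-0.5,0,-2,0],[0,-0.5,0,-3,0],[0,-0.5,0,-4,0],[0,-0.5,0,-4.5,0],[0,-0.5,0,-5,0],[0,-0.5,0,-5,0],[0,-0.5,0,-5,0]]'
```

```text
time_s: 18.4
tcp_pos: [0.6033, -0.2363, 0.016]
ee_rot: [[0.014, -0.992, 0.123], [-0.004, 0.123, 0.992], [-1.0, -0.014, -0.002]]
wrist_force: [-0.1, -0.0, 0.1]
gripper_width: 0.455
```

```bash
python3 - <<'E'
from h import *
a=np.radians(-6.88);q=np.array([.6014,-.2494]);R=np.array([[np.cos(a),-np.sin(a)],[np.sin(a),np.cos(a)]])
s=sense();t=s['tcp_pos'];print(t,R.T@(t[:2]-q)*1000,s['wrist_force'])
p=snap('side','s12r.png')
overlay(p,310,420,190,265,7,[],[],'s12.png')
E
```

```text
[ 0.60333264 -0.23632368  0.0159805 ] [ 0.35230632 13.21366795] [-0.05493488 -0.00064542  0.05814237]
```

View pics/s12.png

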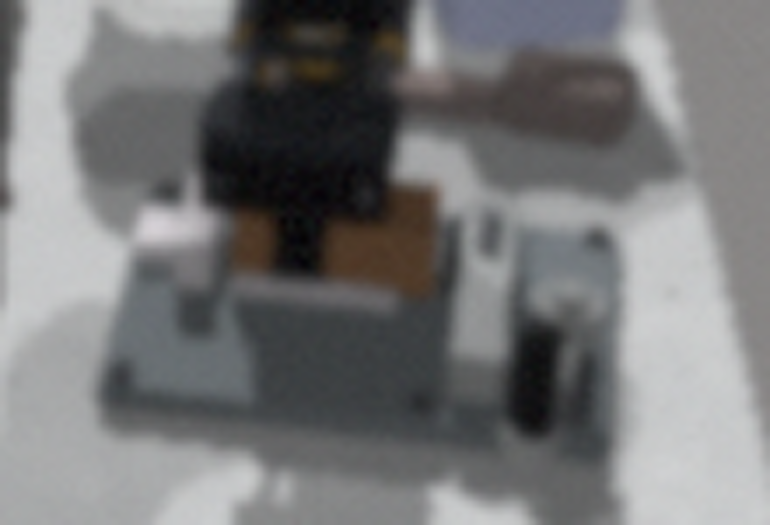

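The block sits between the end stop and the jaw, with its lower edge behind the near rail. I'll lower in small steps until contact.

```bash
python3 -m creep '[[0,-0.3,0,-0.5,0],[0,-0.3,0,-1,0],[0,-0.3,0,-1.5,0],[0,-0.3,0,-2,0],[0,-0.3,0,-2.5,0],[0,-0.3,0,-3,0],[0,-0.3,0,-3,0],[0,-0.3,0,-3,0]]'
```

```text
time_s: 19.25
tcp_pos: [0.6034, -0.2363, 0.0159]
ee_rot: [[0.015, -0.992, 0.122], [-0.004, 0.122, 0.992], [-1.0, -0.015, -0.003]]
wrist_force: [-4.1, 2.2, 13.1]
gripper_width: 0.457
```

Firm contact at 15.9 mm, where the plate was expected. Releasing.

```bash
python3 -m creep '[[0,0,0,0,0],[0.6,0,0,0,0],[0.8,0,0,0,0],[0.8,0,0,0,0],[0.8,0,0,0,0],[0.8,0,0,0,0],[0.8,0,0,0,0],[0.8,0,0,5,0]]';python3 -m creep '[[0.8,0,0,15,0],[0.8,0,0,30,0],[0.8,0,0,50,0],[0.8,0,0,70,0],[0.8,0,0,95,0],[0.8,-10,5,120,0],[0.5,-40,20,130,0],[0.2,-80,40,130,0]]'; python3 - <<'E'
from h import *
a=np.radians(-6.88);q=np.array([.6014,-.2494]);R=np.array([[np.cos(a),-np.sin(a)],[np.sin(a),np.cos(a)]])
B=blockpts(q+R@[0,-.001],-6.88,.012)
for n,b in (('side',(310,420,190,265)),('top',(320,430,165,265))):
    p=snap(n,n+'13r.png')
    overlay(p,*b,6,[],[(B[4:],(0,255,255))],n+'13.png')
E
```

```text
time_s: 20.05
tcp_pos: [0.6027, -0.2362, 0.0202]
ee_rot: [[0.013, -0.992, 0.123], [-0.004, 0.123, 0.992], [-1.0, -0.013, -0.002]]
wrist_force: [0.5, -0.3, -0.5]
gripper_width: 0.796
time_s: 20.85
tcp_pos: [0.5243, -0.1965, 0.1524]
ee_rot: [[0.018, -0.992, 0.123], [-0.005, 0.123, 0.992], [-1.0, -0.019, -0.003]]
wrist_force: [-0.7, 0.4, 0.8]
gripper_width: 0.696
```

View pics/side13.png

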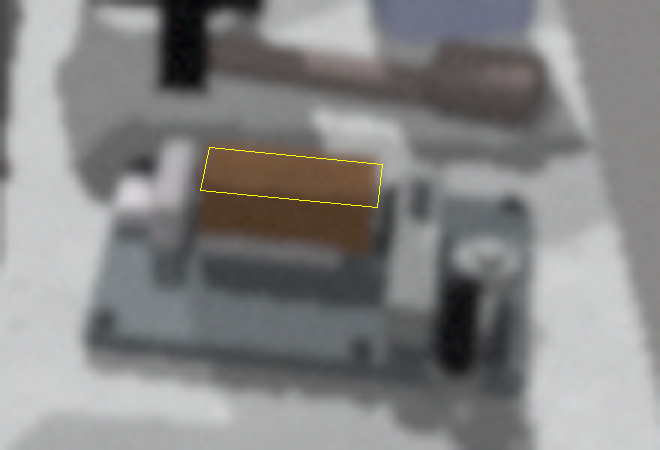

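View pics/top13.png

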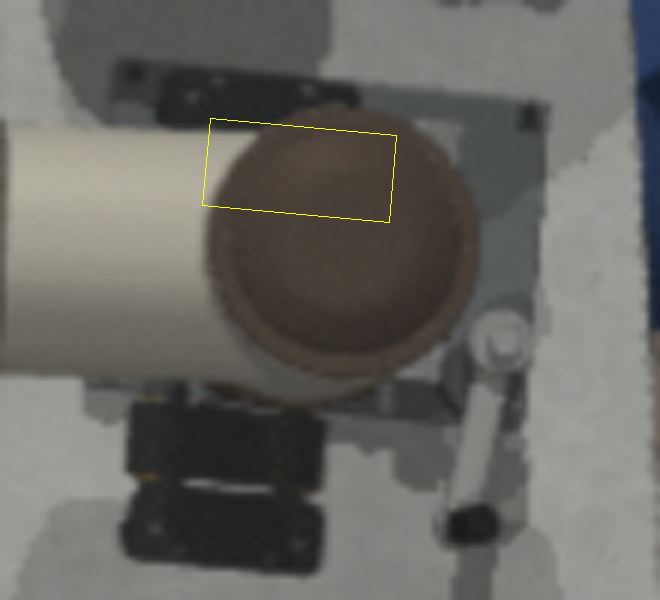

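The block lies flat in the channel: in the side view it spans (200–375, 140–250) of the crop, with gaps to both the end stop and the jaw. Now I'll shut the fingers and place them behind the lever post.

```bash
python3 -m creep '[[0,-15,-20,0,-0.05],[0,-40,-55,0,-0.1],[0,-65,-95,0,-0.15],[0,-88,-130,0,-0.18],[0,-94,-141,0,-0.18],[0,-94,-141,0,-0.18],[0,-94,-141,0,-0.18],[0,-94,-141,-5,-0.18]]';python3 -m creep '[[0,0,0,-15,0],[0,0,0,-35,0],[0,0,0,-55,0],[0,0,0,-70,0],[0,0,0,-82,0],[0,0,0,-92,0],[0,0,0,-92,0],[0,0,0,-92,0]]'; python3 - <<'E'
from h import *
s=sense();t=s['tcp_pos'];print(t,s['wrist_force'],s['gripper_width'])
for n,b in (('side',(330,440,190,290)),('top',(320,440,165,275))):
    p=snap(n,n+'14r.png')
    overlay(p,*b,6,[(t,(0,0,255)),(np.r_[t[:2],.055],(0,255,0))],[],n+'14.png')
E
```

```text
time_s: 21.75
tcp_pos: [0.4236, -0.3349, 0.1455]
ee_rot: [[0.009, -0.955, 0.297], [-0.004, 0.297, 0.955], [-1.0, -0.01, -0.001]]
wrist_force: [-0.0, 0.3, -0.6]
gripper_width: 0.011
time_s: 22.55
tcp_pos: [0.4241, -0.3349, 0.0537]
ee_rot: [[0.009, -0.955, 0.296], [-0.004, 0.296, 0.955], [-1.0, -0.01, -0.001]]
wrist_force: [-0.4, 0.6, -0.1]
gripper_width: 0.005
[ 0.42410741 -0.33488993  0.05372107] [-0.36117691  0.61898679 -0.12738755] 0.005357307442361232
```

View pics/side14.png

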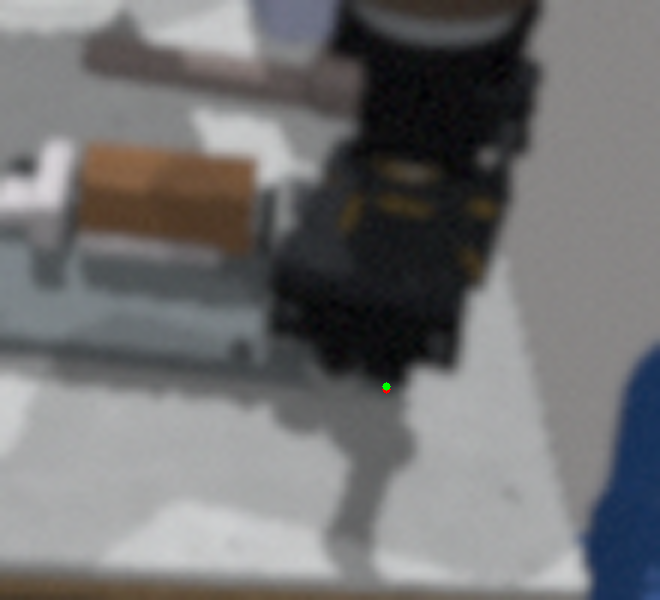

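View pics/top14.png

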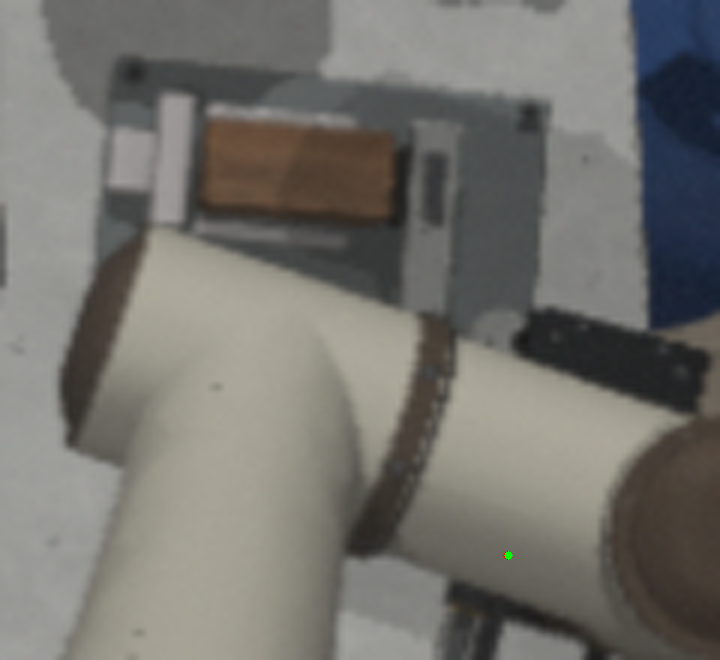

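```bash
cat >> h.py <<'E'
Cp=np.array([520.2,-338.3])
def tool(phi,g=18.5,r=85):
    a=np.radians(phi); u=np.array([np.cos(a),np.sin(a)]); m=np.array([np.sin(a),-np.cos(a)]); return Cp+r*u-m*g
E
python3 - <<'E'
from h import *
t=np.array([424.1,-334.9])
for f in (170,166,162,158,153,148,143,138,133,128,123,118,113,108,103,98,95): print(f,np.round(tool(f)-t,0), round(np.radians(f-162.7),3), np.round(tool(f),0))
E
```

```text
170 [ 9. -7.] 0.127 [ 433. -342.]
166 [ 9. -1.] 0.058 [ 433. -336.]
162 [10.  5.] -0.012 [ 434. -330.]
158 [10. 11.] -0.082 [ 434. -324.]
153 [12. 19.] -0.169 [ 436. -316.]
148 [14. 26.] -0.257 [ 438. -309.]
143 [17. 33.] -0.344 [ 441. -302.]
138 [21. 40.] -0.431 [ 445. -295.]
133 [25. 46.] -0.518 [ 449. -289.]
128 [29. 52.] -0.606 [ 453. -283.]
123 [34. 58.] -0.693 [ 458. -277.]
118 [40. 63.] -0.78 [ 464. -272.]
113 [46. 68.] -0.867 [ 470. -267.]
108 [52. 72.] -0.955 [ 476. -263.]
103 [59. 75.] -1.042 [ 483. -260.]
98 [66. 78.] -1.129 [ 490. -257.]
95 [70. 80.] -1.182 [ 494. -255.]
```

```bash
python3 -m creep '[[0,4,-1,0,0],[0,9,-1,0,0],[0,9.5,2,0,0],[0,10,5,0,-0.01],[0,10,8,0,-0.04],[0,10,11,0,-0.08],[0,11,13,0,-0.11],[0,11,15,0,-0.13]]'
```

```text
time_s: 23.45
tcp_pos: [0.436, -0.3208, 0.0548]
ee_rot: [[0.011, -0.908, 0.419], [-0.008, 0.418, 0.908], [-1.0, -0.013, -0.002]]
wrist_force: [1.2, -6.0, 1.0]
gripper_width: 0.006
```

```bash
python3 -m creep '[[0,0.5,4,0,-0.04],[0,1,8,0,-0.08],[0,2.5,12,0,-0.13],[0,4,16,0,-0.17],[0,6,20,0,-0.23],[0,8,24,0,-0.29],[0,10,28,0,-0.34],[0,13,32,0,-0.39]]'
```

```text
time_s: 24.25
tcp_pos: [0.4472, -0.2885, 0.0547]
ee_rot: [[0.004, -0.679, 0.734], [-0.011, 0.734, 0.679], [-1.0, -0.011, -0.004]]
wrist_force: [-3.5, -3.7, 1.7]
gripper_width: 0.008
```

```bash
python3 -m creep '[[0,3,3,0,-0.04],[0,6,5.5,0,-0.08],[0,9,8.5,0,-0.13],[0,12,12,0,-0.18],[0,15,14.5,0,-0.23],[0,18,17,0,-0.27],[0,21,19.5,0,-0.31],[0,23,21.5,0,-0.345]]'; python3 - <<'E'
from h import *
s=sense();t=s['tcp_pos']*1000;y=s['ee_rot'][:,1];print(t,np.degrees(np.arctan2(y[1],y[0])),s['wrist_force'])
for g in (17,18.5,20): 
  for f in range(118,104,-2): pass
d=t[:2]-Cp
# lever angle from contact: tool m-offset 18.5
L=np.hypot(*d); print('phi', np.degrees(np.arctan2(d[1],d[0]))-np.degrees(np.arcsin(18.5/L)),L)
p=snap('top','t15r.png');overlay(p,320,430,165,265,7,[],[],'t15.png')
p=snap('side','s15r.png');overlay(p,320,430,190,270,7,[],[],'s15.png')
E
```

```text
time_s: 25.05
tcp_pos: [0.4675, -0.2664, 0.0545]
ee_rot: [[-0.006, -0.388, 0.922], [-0.01, 0.921, 0.388], [-1.0, -0.007, -0.009]]
wrist_force: [-4.0, -2.6, 2.9]
gripper_width: 0.009
[ 467.49555066 -266.4336574    54.46699046] 112.85091456061114 [-3.96453971 -2.61398461  2.92235377]
phi 114.27435400224861 89.12087398049725
```

View pics/t15.png

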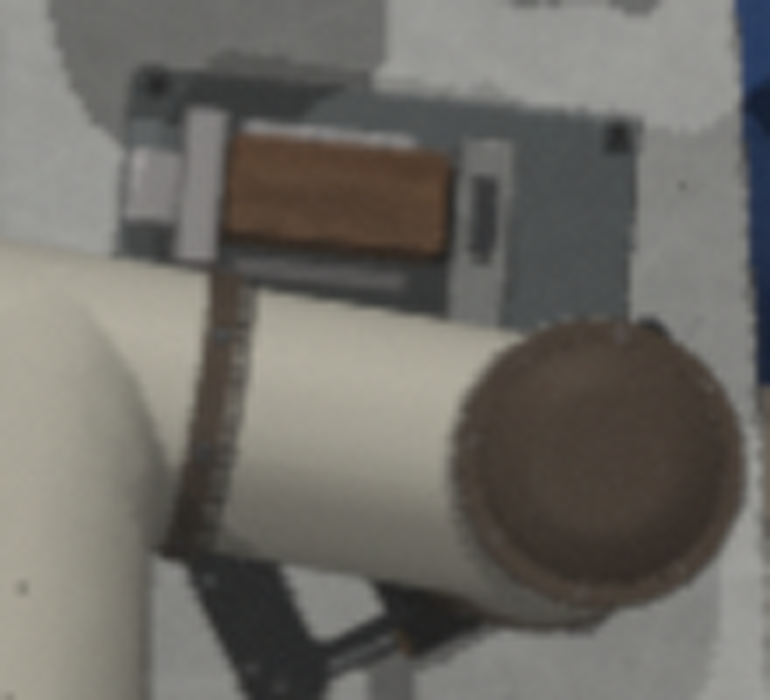

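View pics/s15.png

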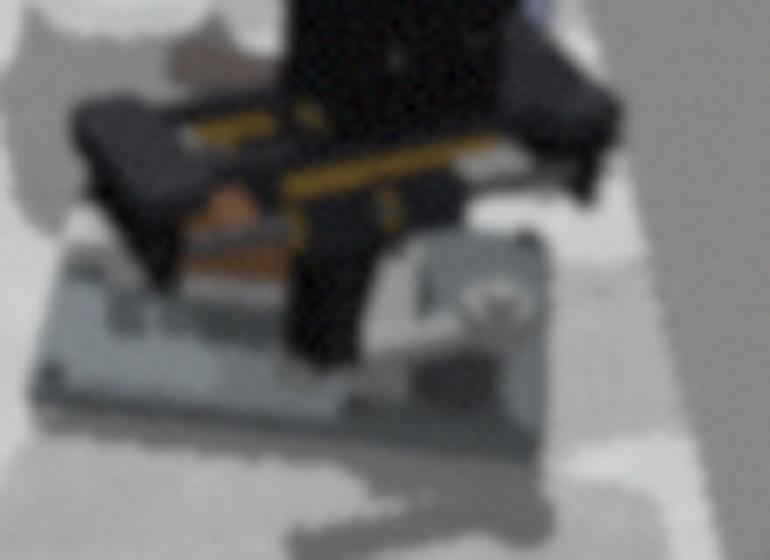

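```bash
python3 -m creep '[[0,2,1,0,-0.02],[0,4,2,0,-0.04],[0,6,3,0,-0.06],[0,8,4,0,-0.09],[0,10,4.5,0,-0.11],[0,11,5,0,-0.13],[0,12,5.5,0,-0.14],[0,12,5.5,0,-0.14]]'
```

```text
time_s: 25.95
tcp_pos: [0.4781, -0.2598, 0.0539]
ee_rot: [[-0.01, -0.257, 0.966], [-0.008, 0.966, 0.257], [-1.0, -0.005, -0.012]]
wrist_force: [-5.8, 1.3, 5.0]
gripper_width: 0.005
```

```bash
python3 -m creep '[[0,1,0.3,0.5,-0.01],[0,2,0.5,1,-0.02],[0,3,0.8,1,-0.035],[0,4,1,1,-0.05],[0,5,1.2,1,-0.06],[0,6,1.4,1,-0.07],[0,7,1.5,1,-0.08],[0,7,1.5,1,-0.08]]'
```

```text
time_s: 26.75
tcp_pos: [0.4831, -0.257, 0.0541]
ee_rot: [[-0.015, -0.177, 0.984], [-0.004, 0.984, 0.177], [-1.0, -0.002, -0.016]]
wrist_force: [-5.5, 3.3, 2.3]
gripper_width: 0.002
```

```bash
python3 -m creep '[[0,1,0,0.3,-0.01],[0,2,0,0.5,-0.02],[0,3,0,0.5,-0.03],[0,4,0,0.5,-0.035],[0,5,0,0.5,-0.04],[0,6,0,0.5,-0.04],[0,6,0,0.5,-0.04],[0,6,0,0.5,-0.04]]'
```

```text
time_s: 27.55
tcp_pos: [0.4871, -0.2555, 0.054]
ee_rot: [[-0.02, -0.137, 0.99], [-0.001, 0.991, 0.137], [-1.0, 0.002, -0.02]]
wrist_force: [-6.2, 3.9, 3.7]
gripper_width: 0.007
```

```bash
python3 -m creep '[[0,1,0,0.3,-0.01],[0,2,0,0.5,-0.02],[0,3,0,0.5,-0.03],[0,4,0,0.5,-0.035],[0,5,0,0.5,-0.04],[0,5.5,0,0.5,-0.04],[0,5.5,0,0.5,-0.04],[0,5.5,0,0.5,-0.04]]'
```

```text
time_s: 28.35
tcp_pos: [0.4908, -0.2539, 0.054]
ee_rot: [[-0.024, -0.096, 0.995], [0.002, 0.995, 0.096], [-1.0, 0.004, -0.024]]
wrist_force: [-6.0, 3.1, 3.5]
gripper_width: 0.005
```

```bash
python3 -m creep '[[0,1,0,0.3,-0.01],[0,2,0,0.5,-0.02],[0,3,0,0.5,-0.03],[0,4,-0.3,0.5,-0.035],[0,5,-0.5,0.5,-0.04],[0,5.5,-0.5,0.5,-0.04],[0,5.5,-0.5,0.5,-0.04],[0,5.5,-0.5,0.5,-0.04]]'
```

```text
time_s: 29.15
tcp_pos: [0.4944, -0.2528, 0.0539]
ee_rot: [[-0.028, -0.055, 0.998], [0.006, 0.998, 0.055], [-1.0, 0.007, -0.028]]
wrist_force: [-6.7, 4.0, 3.9]
gripper_width: 0.006
```

```bash
python3 -m creep '[[0,1,0,0.3,-0.01],[0,2,-0.2,0.5,-0.02],[0,3,-0.4,0.5,-0.03],[0,4,-0.6,0.5,-0.035],[0,5,-0.8,0.5,-0.04],[0,5.5,-1,0.5,-0.04],[0,5.5,-1,0.5,-0.04],[0,5.5,-1,0.5,-0.04]]'
```

```text
time_s: 29.95
tcp_pos: [0.4979, -0.2519, 0.0538]
ee_rot: [[-0.033, -0.014, 0.999], [0.01, 1.0, 0.014], [-0.999, 0.01, -0.033]]
wrist_force: [-7.0, 5.1, 4.6]
gripper_width: 0.006
```

```bash
python3 -m creep '[[0,1,0,0.3,-0.01],[0,2,-0.2,0.5,-0.02],[0,3,-0.4,0.5,-0.03],[0,4,-0.6,0.5,-0.035],[0,5,-0.8,0.5,-0.04],[0,5.5,-1,0.5,-0.04],[0,5.5,-1,0.5,-0.04],[0,5.5,-1,0.5,-0.04]]'
```

```text
time_s: 30.75
tcp_pos: [0.5015, -0.2509, 0.0537]
ee_rot: [[-0.037, 0.028, 0.999], [0.014, 1.0, -0.027], [-0.999, 0.013, -0.037]]
wrist_force: [-5.8, 6.6, 4.3]
gripper_width: 0.007
```

```bash
python3 -m creep '[[0,1,0.2,0.5,-0.01],[0,2,0.4,0.5,-0.02],[0,3,0.6,0.5,-0.03],[0,4,0.7,0.5,-0.035],[0,5,0.7,0.5,-0.04],[0,5.5,0.7,0.5,-0.04],[0,5.5,0.7,0.5,-0.04],[0,5.5,0.7,0.5,-0.04]]'
```

```text
time_s: 31.55
tcp_pos: [0.5031, -0.2494, 0.0536]
ee_rot: [[-0.045, 0.069, 0.997], [0.018, 0.997, -0.068], [-0.999, 0.015, -0.046]]
wrist_force: [-9.6, -0.8, 4.9]
gripper_width: 0.004
```

```bash
python3 -m creep '[[0,1,0.1,0.5,-0.01],[0,2,0.2,0.5,-0.02],[0,3,0.3,0.5,-0.03],[0,4,0.3,0.5,-0.035],[0,5,0.3,0.5,-0.04],[0,5.5,0.3,0.5,-0.04],[0,5.5,0.3,0.5,-0.04],[0,5.5,0.3,0.5,-0.04]]'
```

```text
time_s: 32.35
tcp_pos: [0.5029, -0.2486, 0.0535]
ee_rot: [[-0.056, 0.111, 0.992], [0.022, 0.994, -0.11], [-0.998, 0.016, -0.058]]
wrist_force: [-12.6, -1.1, 6.7]
gripper_width: 0.005
```

The lever is hard on its stop: x no longer advances and the force rises. Now I'll lean on it a little harder and hold.

```bash
python3 -m creep '[[0,3,0,0,0],[0,5,0,0,0],[0,6.5,0,0,0],[0,6.5,0,0,0],[0,6.5,0,0,0],[0,6.5,0,0,0],[0,6.5,0,0,0],[0,6.5,0,0,0]]'
```

```text
time_s: 33.15
tcp_pos: [0.5026, -0.2482, 0.0532]
ee_rot: [[-0.071, 0.113, 0.991], [0.025, 0.993, -0.112], [-0.997, 0.017, -0.073]]
wrist_force: [-15.9, -1.9, 9.9]
gripper_width: 0.008
```

```bash
python3 -m creep '[[0,6,0,0.5,0],[0,6,0,0.5,0],[0,6,0,0.5,0],[0,6,0,0.5,0],[0,6,0,0.5,0],[0,6,0,0.5,0],[0,6,0,0.5,0],[0,6,0,0.5,0]]'; python3 -m creep '[[0,-3,0,0,0],[0,-8,0,0,0],[0,-14,1,0,0],[0,-20,1,0,0],[0,-28,2,5,0],[0,-34,2,20,0],[0,-40,2,40,0],[0,-45,2,60,0]]'
```

```text
time_s: 33.95
tcp_pos: [0.5021, -0.248, 0.0533]
ee_rot: [[-0.084, 0.115, 0.99], [0.027, 0.993, -0.114], [-0.996, 0.017, -0.087]]
wrist_force: [-15.5, -2.3, 8.0]
gripper_width: 0.005
time_s: 34.75
tcp_pos: [0.4568, -0.2461, 0.1152]
ee_rot: [[-0.083, 0.115, 0.99], [0.027, 0.993, -0.113], [-0.996, 0.017, -0.086]]
wrist_force: [1.1, 0.3, -0.3]
gripper_width: 0.009
```

```bash
python3 -m creep '[[0,-10,0,30,0],[0,-20,-15,60,0],[0,-40,-50,90,0],[0,-65,-90,100,0],[0,-90,-130,100,0],[0,-115,-170,100,0],[0,-140,-210,100,0],[0,-160,-250,100,0]]'; python3 - <<'E'
from h import *
a=np.radians(-6.88);q=np.array([.6014,-.2494]);R=np.array([[np.cos(a),-np.sin(a)],[np.sin(a),np.cos(a)]])
B=blockpts(q+R@[0,.005],-6.88,.012); J=[np.r_[q+R@np.array([x,-.0405]),.0355] for x in(-.05,.03)]
for n,b in (('side',(310,420,190,265)),('top',(320,430,165,265))):
    p=snap(n,n+'16r.png')
    overlay(p,*b,6,[],[(B[4:],(0,255,255)),(J,(0,255,0))],n+'16.png')
    for t,z in (('jaw_front',.0355),('block_center',.029),('lever_post',.074)):
        for m in mark_of(p,t)[:1]:
            w=at_z(p,m['centre'],z); print(n,t,m['confidence'],R.T@(w[:2]-q)*1000)
p=capture('top')
hsv=cv2.cvtColor(p['image'],cv2.COLOR_BGR2HSV)
m=((hsv[...,0]<20)&(hsv[...,1]>90)).astype(np.uint8); sub=np.zeros_like(m); sub[175:215,340:400]=m[175:215,340:400]
cs,_=cv2.findContours(sub,cv2.RETR_EXTERNAL,cv2.CHAIN_APPROX_NONE); c=max(cs,key=cv2.contourArea)
pts=np.array([R.T@(at_z(p,u,.046)[:2]-q) for u in c[:,0]])*1000
print(cv2.minAreaRect(pts.astype(np.float32)))
E
```

```text
time_s: 35.55
tcp_pos: [0.2951, -0.4975, 0.2171]
ee_rot: [[-0.082, 0.115, 0.99], [0.025, 0.993, -0.114], [-0.996, 0.016, -0.084]]
wrist_force: [1.3, -0.2, -0.2]
gripper_width: 0.005
side jaw_front 0.62 [  8.89902621 -36.47519293]
side block_center 0.62 [ 7.19706885 12.97553796]
side lever_post 0.52 [-64.5275881  -11.47758531]
top jaw_front 0.6 [ 13.8957082  -48.99461377]
top block_center 0.63 [ 7.69008167 12.87901869]
top lever_post 0.76 [-77.59328159 -13.4575875 ]
((0.026988983154296875, 5.251712799072266), (81.62828063964844, 39.15009307861328), 89.3883285522461)
```

View pics/top16.png

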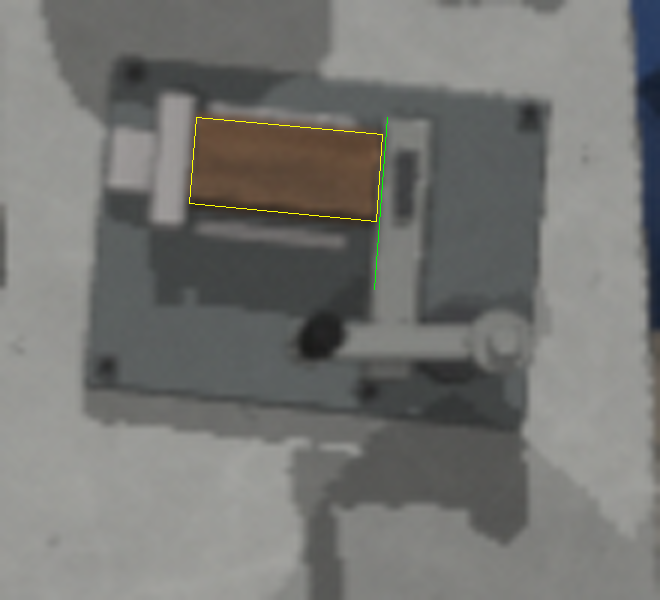

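View pics/side16.png

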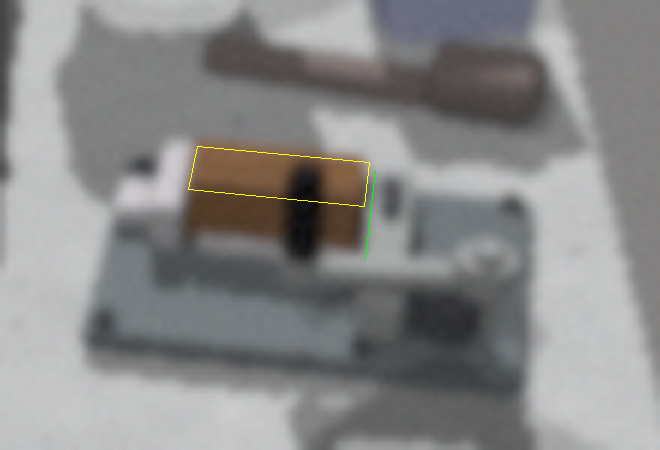

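```bash
python3 - <<'E'
from h import *
a=cv2.imread('pics/top1.png').astype(int);b=cv2.imread('pics/top16r.png').astype(int)
d=(np.abs(a-b).max(2)>50); d[:,330:]=0
ys,xs=np.nonzero(d); print('changed px left of clamp:',len(xs),(xs.min(),xs.max(),ys.min(),ys.max()) if len(xs) else '')
print(d[225:290,255:315].sum(),'near brass brush/tweezers;',d[225:290,150:185].sum(),'near paint brush')
print(finish_job())
E
```

```text
changed px left of clamp: 2491 (np.int64(196), np.int64(329), np.int64(243), np.int64(419))
0 near brass brush/tweezers; 0 near paint brush
the job is handed in; nothing more can be done
None
```

The block is clamped, the lever is closed on its stop, and the job was handed in at about 36 s of the 69 s allowed; no verdict came back.

- **Block:** The last top view puts its centre at x ≈ 0.0 and y ≈ +5.3 mm in the clamp frame, within 1° of the channel's direction. It touched down at the height expected for lying flat on the plate.
- **Lever:** The stop came about 6° short of the base's +y. I leaned on it for about 1 s; readings at the ends of the two calls were 15–16 N sideways, about 18–19 N in total, and the lever did not move. The highest wrist reading during the push was about 19 N.
- **Jaw:** In the picture its front edge lies on the predicted closed line to about 1 mm. That is too coarse to prove the 0.3 mm tolerance, so that check rests on the force I felt at the stop.
- **Bystanders:** The first and last top pictures show no change around the tweezers or either brush.

**Failed or disagreed:**
- **Grasps:** The first two grasps slipped off the block's top edge. The camera depth showed the fingertips about 26 mm higher than the reported pose implies; after correcting for that, the third grasp held.
- **Tilt:** The tool tilted about 5° while pressing.
- **Trained networks:** Their last marks for the block and jaw were 4–14 mm off the outline I fitted in the pictures, so I relied on the outline.

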